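Stand the washed masher and churner in the drainer

TASK

Lift the flap of the drainer rack's cutlery box and swing it all the way back so that it stays open, then stand the washed masher and the wooden churner in the box to dry, one in each compartment, handle down and head up. Lower each one gently until its handle rests on the bottom, don't drop it in, and leave everything else where it is.

Things in the scene. Friction and masses are not known exactly. Their poses are not given: they have to be found in the camera images.
- rack: Fixed grey plastic dish drainer. Origin: on the counter under the centre of its cutlery box; x away from the robot at yaw 0, z up. Box 132 (x) by 66 (y) mm outside, rim 120 mm high, covered by the flap; a 4 mm wall at x = 0 (105 mm high) parts two compartments. On its +y side a slatted basket (y 40-435, x +-140, 114 mm high) with two steel plates standing at y 270-375 mm, 235 mm high.
- slot_near (a point): Centre of the floor of the compartment nearer the robot (rack frame -32, 0, 10 mm); axes as the rack's. Each compartment is 60 (x) by 58 (y) mm inside, walls 4 mm, floor 10 mm above the counter, 110 mm below the rim.
- slot_far (a point): Centre of the floor of the farther compartment (rack frame 32, 0, 10 mm); axes as the rack's.
- flap (a joint): Flap angle (rad): 0 shut, flat over the box; 2.0 at its stop, leaning back over the basket. Stiff hinge: stays where it is left; opening takes about 1 N at the tab. A grey plate 134 by 72 mm, 4 mm thick, hinged along the box's basket side (+y); its free edge is on the -y side and rises as it opens.
- flap_hinge (a point): Middle of the flap's hinge axis, which runs along the rack's x axis, 37 mm to +y of the box's centre, 121 mm above the counter.
- flap_tab (a point): Centre of the flap's pull tab: a flat tongue 16 mm wide (along the hinge axis), 7 mm thick, standing out 36 mm beyond the middle of the flap's free edge, in the flap's plane. This point is 95 mm from the hinge axis, 23 mm beyond the free edge, 13 mm short of the tongue's end.
- masher: Masher lying on the counter, 262 mm long, about 130 g: straight round wooden handle 23 mm thick, and a slotted steel plate 64 by 52 mm across its head end, on two 6 mm wire legs. Origin: on the handle's axis, 150 mm from the handle's end, 110 mm from the plate, about 20 mm above the counter. The full thickness ends 35 mm past the origin. x axis from handle to head (raised 3 degrees).
- masher_foot (a point): Middle of the end of the masher's handle (the end that goes down), 150 mm from its origin along -x.
- churner: Wooden hand churner lying on the counter, 292 mm long, about 90 g: round stick 18 mm thick with a six-lobed star-shaped wooden head 58 mm across, 45 mm long. Origin: on the stick's axis, 150 mm from the handle's end, 97 mm from where the head begins, about 20 mm above the counter. x axis from handle to head (raised 4 degrees).
- churner_foot (a point): Middle of the end of the churner's stick (the end that goes down), 150 mm from its origin along -x.
- cup_a: white ceramic tea cup with a loop handle, 76 mm across the rim, 72 mm high, standing on the counter beyond the cutlery box, to be left alone. Origin: centre of its base.
- cup_b: white ceramic tea cup with a loop handle, 76 mm across the rim, 72 mm high, standing on the counter beyond the two tools, to be left alone. Origin: centre of its base.
- cup_c: White ceramic tea cup like the others, standing upside down in the rack's basket, to be left alone. Origin: centre of its lower end (the mouth).
- kettle: Aluminium kettle, 164 mm across, 188 mm high with its bail handle, to be left alone. Origin: centre of its base.
- tin: Closed round steel tin, 116 mm across, 88 mm high, to be left alone. Origin: centre of its base.
- strainer: Steel tea strainer lying mesh up on the floor of the basket, bowl 76 mm across and 31 mm high, wire handle to -x (145 mm from the origin), hook to +x (58 mm), to be left alone. Origin: under the centre of the bowl.

How it is judged:
By the outcome, as a careful person would: the job done as asked, in the order asked, and still so for the second after the job is handed in, with the robot touching nothing.
It also fails if it takes over 72 s, if anything falls off the work surface, if the arm or the gripper's body presses on something with over 40 N, if the wrist force passes 120 N, or if a joint passes its speed limit or range.

ROBOT

A 6-joint arm with a two-finger parallel gripper is mounted at the origin on the work surface. World frame = base frame: x ahead of the robot, y to its left, z up, the work surface at z = 0. Lengths are in m, angles in rad, forces in N, time in s.
With the tool pointing down it reaches from about 0.25 to 0.8 m from the base axis. Payload 8.5 kg.
Tool frame: the origin (TCP) lies on the centre line of the jaws, within the pads' length; the fingertips stand 25 mm ahead of it and the grasp point (between the pads) lies 6 mm ahead of it (bot.tcp_to_tips is the distance from the TCP to the fingertips, in m); z points along the fingers, y is the line along which they close (so a half turn about z gives the same grasp; the last joint's range is limited). The gripper opens to 85 mm and grips with 20 to 120 N. Pads are 22 mm wide; open, the fingers measure 114 mm over their backs; the gripper's body (76 mm by 85 mm) begins 54 mm behind the grasp point. The pads swing forward as they close: fully open they stand 13 mm farther back than shut.
Start: joints at [1.149, 0.238, -0.013, 1.319, 0, 1.571], TCP at [0.215, 0.479, 0.256] pointing down, gripper open.
Joint ranges: [-2.66, 2.66], [-1.03, 1.9], [-1.14, 1.46], [-1.82, 2.27], [-1.45, 1.34], [-3.14, 3.14]. Speed limits (rad/s): [2.22, 2.22, 2.79, 3.14, 3.14, 3.14].

INTERFACE

Orientations are given as a unit quaternion [w, x, y, z].
In Python, from workcell import bot gives the robot as it stands. The module is installed in compiled form; this text tells all that it offers.
- The arm moves only by the shell command python3 -m jog 'ROWS' [FORCE]. ROWS is JSON, a list of rows, each an object of numbers: "dx", "dy", "dz": the shift along the world's x, y, z in cm; "rx", "ry", "rz": the turn, a rotation vector about the world's x, y, z in degrees; "claw": the opening, from -1 (shut) to 1 (fully open). In form: [{"dx": .., "dy": .., "dz": .., "rx": .., "ry": .., "rz": .., "claw": ..}, ...]. A call has 1 to 8 rows; each row shifts and turns the commanded pose from where the row before left it; what a row does not reach is not made up. A row lasts 1/8 s, in which the tool goes at most 62.5 mm and 10.7 degrees, less where a joint would pass 70% of its speed; a pose out of reach is approached as far as the arm can. A call is refused whole if a number of a shift passes 6.25 or a number of a turn 10.7, either way. A call with a gripper value outside its range is refused whole. The fingers move at their own pace and stop on an object; FORCE is the grip in N (left out, the last holds). Time passes only in rows, so rows that do not move let the fingers close. It gives the time, the measured TCP pose, the force, the opening and the grip force at its end, in the units of the state.
- bot.get_state(): the state, without advancing time (a new reading comes with each control period).
- bot.read_camera(name): name is "scene" or "top" or "wrist"; returns (picture, depth): 420x560x3 uint8, red, green, blue; 420x560 float32, m along the optical axis (not along the pixel's ray), 0 where there is no reading.
- bot.calibration(name): a dict with "fx", "fy", "cx", "cy" (pixels), "R" (3x3) and "t" (3): a world point X has camera coordinates R X + t; the wrist camera has in their place "T_tool_cam" (4x4, takes a point from camera to tool coordinates, whose origin is the TCP and whose axes are the flange's). Camera axes: x right, y down, z forward; pixel columns grow to the right and rows downward; lengths in m; the calibration is good to about 2 mm. A picture is of the moment at which its call begins: read the wrist's pose just before it. calibration takes no time and is no camera call.
- bot.job_done(): hands the job in; it is judged then, once.
The state is a dict: "time": time; "qpos": joint angles; "joint_vel": joint speeds; "tau": joint torques, N m; "tcp_pos": TCP position; "tcp_rot": TCP orientation; "contact_force": force on the tool from outside, world axes, zero at the start; "moment": the same for the moment, N m; "opening": opening from 0.0 (shut) to 1.0 (fully open); "gripper_force": force on a finger pad.
Only numpy, scipy, OpenCV 4.12 (cv2) and the standard library are available. Lean on these libraries where they do the work, as an engineer would, in place of code of your own. Each camera call takes 0.05 s, during which the arm holds its last target. There are 200 camera calls.

## Working session

There is one attempt and no reset: what is moved stays moved. The work goes in short steps, Python scripts to look and compute and a shell command to move; the robot and the scene stay as the last step left them, time stands still between calls to the robot, and variables do not carry over. Pictures are saved under pics/ and viewed, at most 10 in all, crops included, and the job is handed in when it is done.

```bash
mkdir -p pics
cat > h.py <<'E'
import numpy as np, cv2
from workcell import bot
from scipy.spatial.transform import Rotation as Ro
def grab(n):
    p,d=bot.read_camera(n); c=bot.calibration(n); return p,d,c
def cloud(d,c,T=None):
    v,u=np.mgrid[0:d.shape[0],0:d.shape[1]]
    P=np.stack([(u-c['cx'])/c['fx']*d,(v-c['cy'])/c['fy']*d,d],-1)
    if T is None: W=(P-np.array(c['t']))@np.array(c['R'])
    else: W=P@T[:3,:3].T+T[:3,3]
    W[d==0]=np.nan
    return W
E
python3 - <<'E'
from h import *
s=bot.get_state(); print(s)
for n in('scene','top'):
    p,d,c=grab(n); cv2.imwrite(f'pics/{n}0.png',p[:,:,::-1]); np.save(f'{n}0.npy',cloud(d,c)); print(n,c)
E
```

```text
{'time': 0.0, 'qpos': array([ 1.14901807e+00,  2.38764489e-01, -1.42757049e-02,  1.31919690e+00,
        3.21660942e-06,  1.57078453e+00]), 'joint_vel': array([ 0.00148562,  0.00087276, -0.00104303, -0.00075973, -0.00237488,
       -0.00090991]), 'tau': array([-1.52496177e-03, -5.38777113e+01,  3.46441233e+01,  1.84399844e-02,
       -1.11448235e-04,  7.79596121e-06]), 'tcp_pos': array([0.21476574, 0.47863454, 0.2556778 ]), 'tcp_rot': array([-1.52373879e-04,  2.09323595e-01,  9.77846160e-01, -7.04084096e-04]), 'contact_force': array([-0.82342616, -0.54648712,  0.17848085]), 'moment': array([-0.00385545,  0.02962382,  0.00514742]), 'gripper_force': 0.0, 'opening': 0.9974538613975457}
scene {'fx': 401.650153565099, 'fy': 401.650153565099, 'cx': 283.1740038250283, 'cy': 208.96645450351582, 'R': array([[-0.83707081,  0.54702637,  0.00863799],
       [ 0.29933205,  0.47114578, -0.82971199],
       [-0.45794409, -0.69194205, -0.5581249 ]]), 't': array([ 0.58570345, -0.03745822,  1.30914426])}
top {'fx': 523.0556459809727, 'fy': 523.0556459809727, 'cx': 283.4436622074303, 'cy': 208.18397129789898, 'R': array([[-0.01040821, -0.99988311,  0.01120022],
       [-0.9880173 ,  0.00855848, -0.15410572],
       [ 0.15399185, -0.01266998, -0.98799088]]), 't': array([-0.13743361,  0.60190808,  1.60569233])}
```

View pics/top0.png

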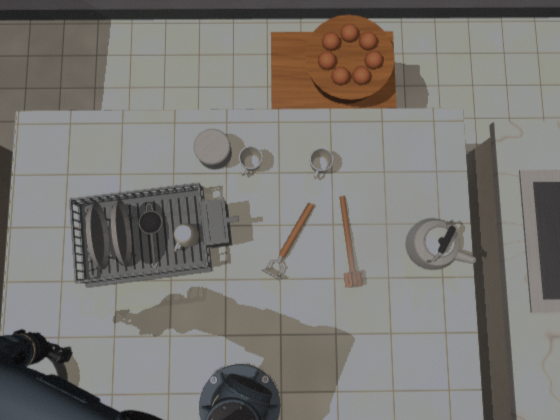

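View pics/scene0.png

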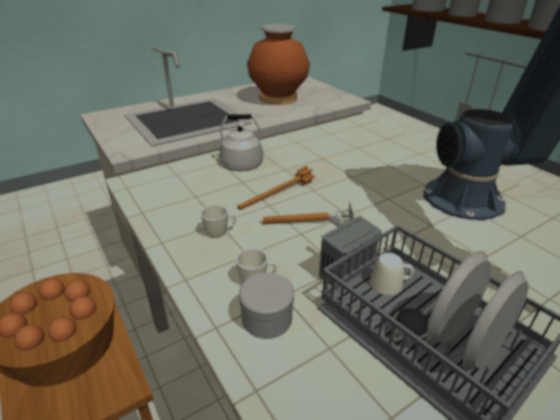

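Top view: the box is at about (217,222) with its tab at (236,219). The masher runs from handle end (312,206) to head (276,268), and the churner from (343,198) to head (353,280). Next I measure them.

```bash
python3 - <<'E'
from h import *
W=np.load('top0.npy'); S=np.load('scene0.npy')
p=cv2.imread('pics/top0.png')
def box(W,u0,u1,v0,v1,z0,z1):
    Q=W[v0:v1,u0:u1].reshape(-1,3); return Q[(Q[:,2]>z0)&(Q[:,2]<z1)]
Q=box(W,195,245,190,255,.112,.14)
r=cv2.minAreaRect((Q[:,:2]*1000).astype(np.float32)); print('flap top',len(Q),r,np.median(Q,0),cv2.boxPoints(r))
# scene cloud flap
m=(S[...,2]>.112)&(S[...,2]<.14)&(np.abs(S[...,0]-np.median(Q[:,0]))<.12)&(np.abs(S[...,1]-np.median(Q[:,1]))<.09)
Q2=S[m]; r=cv2.minAreaRect((Q2[:,:2]*1000).astype(np.float32)); print('flap scene',len(Q2),r,np.median(Q2,0))
for n,(u0,u1,v0,v1) in dict(masher=(258,320,196,285),churner=(334,368,188,292)).items():
    Q=box(W,u0,u1,v0,v1,.008,.08)
    c=np.median(Q[:,:2],0); U,s,V=np.linalg.svd(Q[:,:2]-Q[:,:2].mean(0),full_matrices=False)
    a=V[0]*(1 if V[0][0]<0 else -1); t=(Q[:,:2]-c)@a; n2=np.array([-a[1],a[0]]); 
    print(n,len(Q),c,a,np.degrees(np.arctan2(a[1],a[0])),t.min(),t.max())
    for lo in np.arange(t.min(),t.max(),.02):
        k=(t>=lo)&(t<lo+.02); q=Q[k]; w=(q[:,:2]-c)@n2
        print(np.round([*np.mean(q,0),np.percentile(q[:,2],95),np.ptp(w),k.sum()],4))
E
cat >/dev/null
```

```text
flap top 1206 ((557.0, 50.22761917114258), (196.60572814941406, 112.47077941894531), 6.461408615112305) [0.55095332 0.06535698 0.12671383] [[452.9932     95.04338  ]
 [465.64993   -16.712967 ]
 [661.00684     5.4118576]
 [648.3501    117.168205 ]]
flap scene 1644 ((565.3054809570312, 62.55638122558594), (246.70993041992188, 127.54212951660156), 14.342055320739746) [0.56299517 0.07636747 0.12664681]
masher 653 [ 0.50758583 -0.16617355] [-0.88612681  0.46344285] 152.39050753783238 -0.1562509248009822 0.15299117140977922
[ 0.6407 -0.2391  0.0099  0.0116  0.0232  4.    ]
[ 6.126e-01 -2.290e-01  2.090e-02  3.060e-02  2.170e-02  2.700e+01]
[ 6.007e-01 -2.177e-01  1.900e-02  2.750e-02  1.449e-01  4.500e+01]
[ 5.856e-01 -2.028e-01  2.080e-02  2.870e-02  1.664e-01  5.100e+01]
[ 5.684e-01 -1.937e-01  2.190e-02  3.060e-02  1.533e-01  4.900e+01]
[ 5.548e-01 -1.757e-01  2.200e-02  3.230e-02  1.492e-01  5.300e+01]
[ 5.292e-01 -1.814e-01  2.360e-02  3.140e-02  2.113e-01  4.800e+01]
[ 5.137e-01 -1.690e-01  2.340e-02  3.210e-02  2.055e-01  5.400e+01]
[ 4.946e-01 -1.605e-01  2.460e-02  3.510e-02  1.94
[... 969 characters left out ...]
e-02  2.860e-02  5.820e-02  4.200e+01]
[ 5.251e-01 -3.443e-01  2.340e-02  3.070e-02  1.690e-02  3.600e+01]
[ 5.045e-01 -3.451e-01  2.270e-02  3.120e-02  8.810e-02  3.900e+01]
[ 4.858e-01 -3.520e-01  2.460e-02  3.340e-02  8.990e-02  3.900e+01]
[ 4.652e-01 -3.489e-01  2.700e-02  3.510e-02  5.710e-02  3.700e+01]
[ 4.453e-01 -3.542e-01  2.860e-02  3.710e-02  8.360e-02  4.100e+01]
[ 4.251e-01 -3.553e-01  2.890e-02  3.690e-02  8.580e-02  3.800e+01]
[ 4.038e-01 -3.561e-01  3.520e-02  5.570e-02  8.340e-02  5.600e+01]
[ 3.856e-01 -3.566e-01  4.190e-02  5.570e-02  6.490e-02  1.200e+02]
[ 3.656e-01 -3.580e-01  4.290e-02  5.710e-02  8.940e-02  1.270e+02]
[ 0.3532 -0.356   0.0339  0.0498  0.0558 17.    ]
```

```bash
cat > log.py <<'E'
import json
from workcell import bot
s=bot.get_state(); open('q.log','a').write(json.dumps([list(map(float,s[k])) for k in('qpos','tcp_pos','tcp_rot')])+'\n')
E
python3 log.py; python3 -m jog '[{"dz":5},{"dz":5},{"dz":5},{"dx":2.5,"dy":-5.5},{"dx":2.5,"dy":-5.5},{"dx":2.5,"dy":-5.5},{"dx":2.5,"dy":-5.5},{"dx":2.5,"dy":-5.5}]'; python3 log.py
python3 -m jog '[{"dx":2,"dy":-5.5},{"dx":2,"dy":-5.5},{"dx":1,"dy":-5,"claw":-1},{"rz":5},{},{}]'; python3 log.py
python3 - <<'E'
from h import *
c=bot.calibration('wrist'); print(c); s=bot.get_state()
T=np.eye(4); q=s['tcp_rot']; T[:3,:3]=Ro.from_quat([q[1],q[2],q[3],q[0]]).as_matrix(); T[:3,3]=s['tcp_pos']
p,d,c=grab('wrist'); T=T@np.array(c['T_tool_cam']); np.save('w1.npy',cloud(d,c,T)); cv2.imwrite('pics/w1.png',p[:,:,::-1]); print(s['tcp_pos'],s['qpos'],s['contact_force'])
E
```

```text
{'fx': 296.8944279917376, 'fy': 296.8944279917376, 'cx': 283.4273227126882, 'cy': 213.74315806914603, 'T_tool_cam': array([[-6.44760316e-04, -9.47651304e-01, -3.19306422e-01,
         8.33675758e-02],
       [ 9.99999755e-01, -6.98135012e-04,  5.27029662e-05,
        -4.15901737e-04],
       [-2.72863027e-04, -3.19306310e-01,  9.47651521e-01,
        -1.18342600e-01],
       [ 0.00000000e+00,  0.00000000e+00,  0.00000000e+00,
         1.00000000e+00]])}
[0.21477485 0.47867754 0.25572578] [ 1.14902528e+00  2.38755081e-01 -1.41651502e-02  1.31922371e+00
  2.27727713e-05  1.57080069e+00] [-0.79045589  0.03031493  0.18862457]invalid input at $[0]: expected keys dx, dy, dz, rx, ry, rz, claw
invalid input at $[0]: expected keys dx, dy, dz, rx, ry, rz, claw
```

View pics/w1.png

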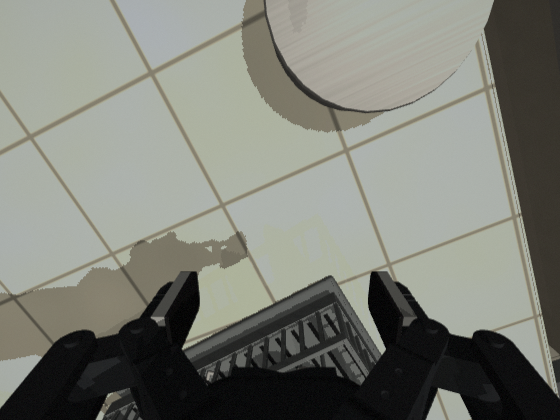

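The wrist view shows the base disc, with the basket corner at (330,280). Image up is tool +x, towards the robot. Rows need every key.

```bash
python3 -m jog '[{"dx":0,"dy":0,"dz":5,"rx":0,"ry":0,"rz":0,"claw":1},{"dx":0,"dy":0,"dz":5,"rx":0,"ry":0,"rz":0,"claw":1},{"dx":0,"dy":0,"dz":5,"rx":0,"ry":0,"rz":0,"claw":-1},{"dx":3,"dy":-5.4,"dz":0,"rx":0,"ry":0,"rz":0,"claw":-1},{"dx":3,"dy":-5.4,"dz":0,"rx":0,"ry":0,"rz":0,"claw":-1},{"dx":3,"dy":-5.4,"dz":0,"rx":0,"ry":0,"rz":0,"claw":-1},{"dx":3,"dy":-5.4,"dz":0,"rx":0,"ry":0,"rz":0,"claw":-1},{"dx":3,"dy":-5.4,"dz":0,"rx":0,"ry":0,"rz":0,"claw":-1}]'; python3 log.py
python3 -m jog '[{"dx":3,"dy":-5.4,"dz":0,"rx":0,"ry":0,"rz":0,"claw":-1},{"dx":3,"dy":-5.4,"dz":0,"rx":0,"ry":0,"rz":0,"claw":-1},{"dx":3,"dy":-5.4,"dz":0,"rx":0,"ry":0,"rz":5,"claw":-1},{"dx":3,"dy":-4,"dz":0,"rx":0,"ry":0,"rz":5,"claw":-1},{"dx":3,"dy":-1,"dz":0,"rx":0,"ry":0,"rz":5,"claw":-1},{"dx":0,"dy":0,"dz":0,"rx":0,"ry":0,"rz":5,"claw":-1},{"dx":0,"dy":0,"dz":0,"rx":0,"ry":0,"rz":0,"claw":-1},{"dx":0,"dy":0,"dz":0,"rx":0,"ry":0,"rz":0,"claw":-1}]'; python3 log.py
cat >> h.py <<'E'
def wrist(name):
    s=bot.get_state(); T=np.eye(4); q=s['tcp_rot']; T[:3,:3]=Ro.from_quat([q[1],q[2],q[3],q[0]]).as_matrix(); T[:3,3]=s['tcp_pos']
    p,d,c=grab('wrist'); T=T@np.array(c['T_tool_cam']); W=cloud(d,c,T); np.save(name+'.npy',W); cv2.imwrite(f'pics/{name}.png',p[:,:,::-1])
    return p,W,T,c
E
python3 -c "
from h import *
wrist('w2'); s=bot.get_state(); print(s['tcp_pos'],s['qpos'])"
```

```text
time: 1.15
tcp_pos: [0.3654, 0.2071, 0.4062]
tcp_rot: [0.0, 0.209, 0.978, 0.0]
contact_force: [1.2, 0.3, 0.1]
opening: -0.001
gripper_force: 0.0
time: 2.15
tcp_pos: [0.5146, -0.0029, 0.4063]
tcp_rot: [-0.0, 0.037, 0.999, -0.0]
contact_force: [0.8, 0.8, 0.5]
opening: 0.003
gripper_force: 0.0
[ 0.51460444 -0.00280447  0.40643495] [-5.39488250e-03  2.19039157e-01  3.41502294e-01  1.69312781e+00
 -1.00114937e-04  6.84693054e-02]
```

View pics/w2.png

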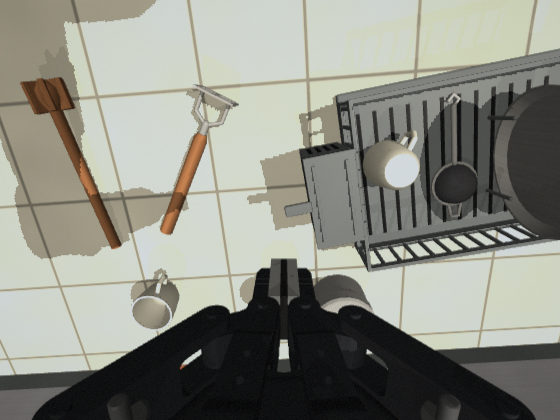

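The wrist view shows the flap at (302–358, 150–248) with its tab at (298,210). The masher runs from handle end (167,232) to plate (215,95), and the churner from (115,245) to head (48,95).

```bash
cat > m.py <<'E'
from h import *
W=np.load('w2.npy'); p=cv2.imread('pics/w2.png'); hsv=cv2.cvtColor(p,cv2.COLOR_BGR2HSV)
R=W[130:270,275:375].reshape(-1,3); Q=R[(R[:,2]>.117)&(R[:,2]<.135)]
print('flap z',np.percentile(Q[:,2],[5,50,95]),len(Q))
xy=(Q[:,:2]*1000)
mask=np.zeros((800,800),np.uint8)
for x,y in xy: mask[int(x)%800,int(y+300)%800]=255
mask=cv2.morphologyEx(cv2.morphologyEx(mask,cv2.MORPH_CLOSE,np.ones((7,7))),cv2.MORPH_OPEN,np.ones((5,5)))
n,l,st,ce=cv2.connectedComponentsWithStats(mask); i=1+st[1:,4].argmax(); full=(l==i).astype(np.uint8)
pl=cv2.morphologyEx(full,cv2.MORPH_OPEN,np.ones((31,31)))
a,b=np.nonzero(pl); r=cv2.minAreaRect(np.stack([a,b-300],1).astype(np.float32)); print('plate',r,np.round(cv2.boxPoints(r)))
tab=cv2.morphologyEx(full&(1-pl),cv2.MORPH_OPEN,np.ones((9,9))); n,l,st,ce=cv2.connectedComponentsWithStats(tab)
for j in range(1,n): a,b=np.nonzero(l==j); print('tab?',st[j,4],a.mean(),b.mean()-300,a.min(),a.max(),b.min()-300,b.max()-300)
wood=(hsv[...,0]<18)&(hsv[...,1]>110)&(W[...,2]>.004)&(W[...,2]<.08)
for n,(u0,u1,v0,v1) in dict(masher=(150,215,125,245),churner=(15,130,70,255)).items():
    k=np.zeros_like(wood); k[v0:v1,u0:u1]=1; Q=W[k&wood]
    for it in range(3):
        m=Q.mean(0); U,s,V=np.linalg.svd(Q-m,full_matrices=False); a=V[0]*(1 if V[0][0]<0 else -1)
        t=(Q-m)@a; 
        if it==0 and n=='churner': Q=Q[t<t.max()-.07]
    print(n,len(Q),'foot',m+a*t.min(),'end',m+a*t.max(),'heading',np.degrees(np.arctan2(a[1],a[0])),'elev',np.degrees(np.arcsin(a[2])),'origin(top surf)',m+a*(t.min()+.15),'len',np.ptp(t))
E
python3 m.py
```

```text
flap z [0.12539189 0.12856098 0.13317564] 5233
plate ((550.7193603515625, 67.75756072998047), (134.25108337402344, 77.2332534790039), 4.5739216804504395) [[481. 101.]
 [487.  24.]
 [621.  35.]
 [615. 112.]]
tab? 558 557.1379928315412 12.571684587813593 548 566 -4 29
masher 1325 foot [ 0.62157152 -0.22871367  0.02131332] end [ 0.45346715 -0.13051131  0.03178554] heading 149.70759791914222 elev 3.0789832761109097 origin(top surf) [ 0.49223912 -0.15316093  0.0293702 ] len 0.19496782426449644
churner 1420 foot [ 0.644887   -0.32743884  0.0158061 ] end [ 0.42549458 -0.34907247  0.03176598] heading -174.36844006636323 elev 4.14068745278374 origin(top surf) [ 0.49600062 -0.34212008  0.02663696] len 0.22103340525679016
```

```bash
python3 -m jog '[{"dx":0.8,"dy":-2,"dz":-4,"rx":10,"ry":0,"rz":0,"claw":-1},{"dx":0.8,"dy":-2,"dz":-4,"rx":10,"ry":0,"rz":0,"claw":-1},{"dx":0.8,"dy":-2,"dz":-4,"rx":10,"ry":0,"rz":0,"claw":-1},{"dx":0.8,"dy":-2,"dz":-4,"rx":10,"ry":0,"rz":0,"claw":-1},{"dx":0.8,"dy":-2,"dz":-4,"rx":10,"ry":0,"rz":0,"claw":-1},{"dx":0,"dy":0,"dz":-5,"rx":0,"ry":0,"rz":0,"claw":-1},{"dx":0,"dy":0,"dz":-5,"rx":0,"ry":0,"rz":0,"claw":-1},{"dx":0,"dy":0,"dz":0,"rx":0,"ry":0,"rz":0,"claw":-1}]'; python3 log.py; tail -1 q.log
```

```text
time: 3.2
tcp_pos: [0.5535, -0.1022, 0.1038]
tcp_rot: [-0.018, 0.034, 0.905, 0.423]
contact_force: [0.5, -0.9, 1.0]
opening: 0.004
gripper_force: 0.0
[[-0.5213459103109436, 0.7269245198404235, 0.0778989307832451, 1.4635224991131974, 0.7259431451478936, -0.6558380116428832], [0.5534617082200354, -0.1021506603480409, 0.10379036122471011], [-0.0181140094973805, 0.03426214628823273, 0.9051064541438675, 0.4234150383002093]]
```

```bash
python3 -m jog '[{"dx":0.2,"dy":3.5,"dz":-0.2,"rx":0,"ry":0,"rz":0,"claw":-1},{"dx":0,"dy":3.5,"dz":0,"rx":0,"ry":0,"rz":0,"claw":-1},{"dx":0,"dy":2.5,"dz":0,"rx":0,"ry":0,"rz":0,"claw":-1},{"dx":0,"dy":0,"dz":0,"rx":0,"ry":0,"rz":0,"claw":-1},{"dx":0,"dy":0.2,"dz":1.5,"rx":0,"ry":0,"rz":0,"claw":-1},{"dx":0,"dy":0.2,"dz":1.5,"rx":0,"ry":0,"rz":0,"claw":-1},{"dx":0,"dy":0.3,"dz":1.5,"rx":0,"ry":0,"rz":0,"claw":-1},{"dx":0,"dy":0,"dz":0,"rx":0,"ry":0,"rz":0,"claw":-1}]'; python3 log.py
python3 -c "
from h import *
wrist('w3')"
```

```text
time: 4.2
tcp_pos: [0.5575, -0.0012, 0.1509]
tcp_rot: [-0.014, 0.033, 0.906, 0.422]
contact_force: [-0.3, -0.3, 0.4]
opening: -0.004
gripper_force: 0.0
```

View pics/w3.png

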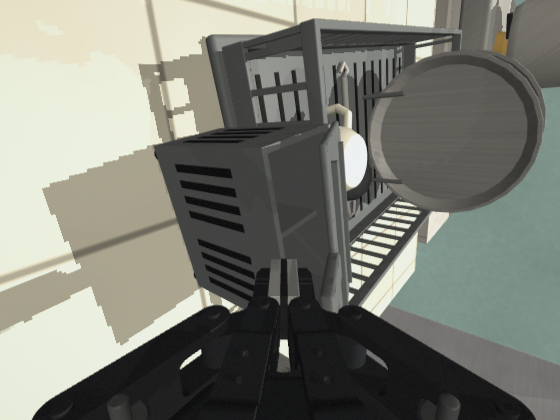

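The flap is lifting: its edge at (330,200) is raised and the box interior is visible. I continue the arc.

```bash
python3 -m jog '[{"dx":0,"dy":0.5,"dz":2,"rx":0,"ry":0,"rz":0,"claw":-1},{"dx":0,"dy":1.3,"dz":1.7,"rx":0,"ry":0,"rz":0,"claw":-1},{"dx":0,"dy":1.3,"dz":1.5,"rx":0,"ry":0,"rz":0,"claw":-1},{"dx":0,"dy":2,"dz":1,"rx":0,"ry":0,"rz":0,"claw":-1},{"dx":0,"dy":2,"dz":0.8,"rx":0,"ry":0,"rz":0,"claw":-1},{"dx":0,"dy":1.5,"dz":0,"rx":0,"ry":0,"rz":0,"claw":-1},{"dx":0,"dy":1.2,"dz":0,"rx":0,"ry":0,"rz":0,"claw":-1},{"dx":0,"dy":0,"dz":0,"rx":0,"ry":0,"rz":0,"claw":-1}]'; python3 log.py
python3 -m jog '[{"dx":0,"dy":0.6,"dz":-0.1,"rx":0,"ry":0,"rz":0,"claw":-1},{"dx":0,"dy":0,"dz":0,"rx":0,"ry":0,"rz":0,"claw":-1}]'
```

```text
time: 5.25
tcp_pos: [0.5566, 0.0978, 0.2192]
tcp_rot: [-0.016, 0.032, 0.906, 0.422]
contact_force: [0.2, -0.1, -0.5]
opening: -0.001
gripper_force: 0.0
time: 5.5
tcp_pos: [0.5569, 0.1029, 0.2179]
tcp_rot: [-0.016, 0.033, 0.906, 0.422]
contact_force: [0.1, 0.3, -0.3]
opening: 0.001
gripper_force: 0.0
```

```bash
python3 -m jog '[{"dx":0,"dy":0.5,"dz":-0.1,"rx":0,"ry":0,"rz":0,"claw":-1},{"dx":0,"dy":0,"dz":0,"rx":0,"ry":0,"rz":0,"claw":-1}]' | grep -E 'tcp_pos|contact'
python3 -m jog '[{"dx":0,"dy":0.5,"dz":-0.1,"rx":0,"ry":0,"rz":0,"claw":-1},{"dx":0,"dy":0,"dz":0,"rx":0,"ry":0,"rz":0,"claw":-1}]'| grep -E 'tcp_pos|contact'
python3 -c "
from h import *
p,W,T,c=wrist('w4'); t,_,_=grab('scene'); t=cv2.resize(t[190:350,300:460,::-1],(420,420)); cv2.imwrite('pics/j4.png',np.hstack([p[:,60:440,::-1],t]))"
```

```text
tcp_pos: [0.5569, 0.1081, 0.2171]
contact_force: [-0.0, 0.7, -0.1]
tcp_pos: [0.5568, 0.1133, 0.2163]
contact_force: [-0.4, -0.6, -1.1]
```

View pics/j4.png

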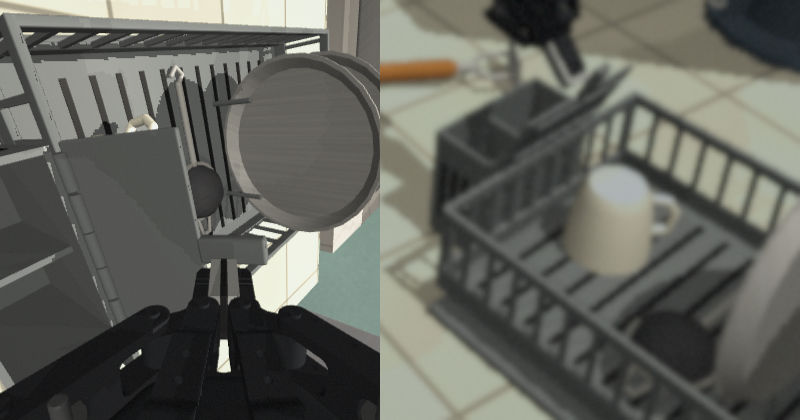

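The flap leans back past vertical, with its plate at (130,220) and its tab at (235,245) in the left half. I fit its plane to get the angle.

```bash
cat > ang.py <<'E'
from h import *
import sys
W=np.load(sys.argv[1]+'.npy'); u0,u1,v0,v1=map(int,sys.argv[2:])
Q=W[v0:v1,u0:u1].reshape(-1,3); Q=Q[~np.isnan(Q).any(1)]
m=np.median(Q,0); Q=Q[np.linalg.norm(Q-m,axis=1)<.06]; m=Q.mean(0)
V=np.linalg.svd(Q-m,full_matrices=False)[2]; n=V[2]; n*=np.sign(n[1])*1.0
print(m,n,'theta',np.degrees(np.arctan2(n[1],n[2])) , 'yaw',np.degrees(np.arctan2(-n[0],n[1])))
E
python3 ang.py w4 160 220 160 240
```

```text
[0.5150375  0.11213132 0.1540805 ] [-0.10806595  0.91519511 -0.38825206] theta 112.98805207020378 yaw 6.734284663454708
```

```bash
for i in 1; do python3 -m jog '[{"dx":0,"dy":0.4,"dz":-0.1,"rx":0,"ry":0,"rz":0,"claw":-1},{"dx":0,"dy":0,"dz":0,"rx":0,"ry":0,"rz":0,"claw":-1}]' | grep -E 'tcp_pos|contact'; done
python3 -m jog '[{"dx":0,"dy":0.3,"dz":-0.1,"rx":0,"ry":0,"rz":0,"claw":-1},{"dx":0,"dy":0,"dz":0,"rx":0,"ry":0,"rz":0,"claw":-1}]'| grep -E 'tcp_pos|contact'
python3 -c "
from h import *
wrist('w5')"; python3 ang.py w5 160 220 160 240
```

```text
tcp_pos: [0.557, 0.1168, 0.2153]
contact_force: [-0.2, -4.8, -0.1]
tcp_pos: [0.5573, 0.1183, 0.2147]
contact_force: [-4.5, -19.8, 9.0]
[0.51434005 0.11465429 0.15656366] [-0.10608063  0.90114117 -0.42034687] theta 115.00719839523592 yaw 6.713851713522673
```

At the stop. I back off and fit a kinematic model in the same step.

```bash
python3 -m jog '[{"dx":0,"dy":-1.5,"dz":0.6,"rx":0,"ry":0,"rz":0,"claw":-1},{"dx":0,"dy":-4,"dz":3,"rx":0,"ry":0,"rz":0,"claw":-1},{"dx":0,"dy":-4,"dz":4,"rx":-10,"ry":0,"rz":0,"claw":-1},{"dx":-1,"dy":-3,"dz":4,"rx":-10,"ry":0,"rz":0,"claw":-1},{"dx":-1,"dy":0,"dz":4,"rx":-10,"ry":0,"rz":0,"claw":-1},{"dx":-1,"dy":0,"dz":3,"rx":-10,"ry":0,"rz":0,"claw":-1},{"dx":-1,"dy":0,"dz":0,"rx":-10,"ry":0,"rz":0,"claw":-1},{"dx":0,"dy":0,"dz":0,"rx":0,"ry":0,"rz":0,"claw":-1}]'; python3 log.py
python3 -c "
from h import *
wrist('w6')"
cat > kin.py <<'E'
import json, numpy as np
from scipy.spatial.transform import Rotation as Ro
from scipy.optimize import least_squares
R=lambda ax,a: Ro.from_rotvec(np.array(ax)*a)
def rot(q,s5,s6): # tool frame at q: down at pitch pi/2
    p=q[1]-q[2]+q[3]
    # forearm frame: x forward (tool dir)
    return R([0,0,1],q[0])*R([0,1,0],p)*R([0,0,1],s5*q[4])*R([1,0,0],s6*q[5])
# base->tool const C: tool z = local x ; tool y at q6=pi/2,p=pi/2 is radial
L=[json.loads(l) for l in open('q.log')]
def toolC(s5,s6):
    q,x,w=L[0]; return rot(q,s5,s6).inv()*Ro.from_quat([w[1],w[2],w[3],w[0]])
def fk(q,par,s5,s6,C):
    d,l2,a2,l3,a3,l4,l5=par
    ax=lambda p: np.array([np.cos(p),0,-np.sin(p)])
    pos=np.array([0,0,d])+l2*ax(q[1]-a2)+l3*ax(q[1]-q[2]+a3)+l4*ax(q[1]-q[2]+q[3])
    r=rot(q,s5,s6)
    return R([0,0,1],q[0]).apply(pos)+r.apply([l5,0,0]), r*C
if __name__=='__main__':
    for s5 in(1,-1):
        for s6 in(1,-1):
            C=toolC(s5,s6); e=[(rot(q,s5,s6)*C*Ro.from_quat([w[1],w[2],w[3],w[0]]).inv()).magnitude() for q,x,w in L]
            print(s5,s6,np.round(e,3))
            if max(e)<.05:
                f=lambda p:np.concatenate([fk(q,p,s5,s6,C)[0]-x for q,x,w in L])
                best=min((least_squares(f,np.r_[.15,.35,a,.35,b,.1,.2],bounds=([0,.1,-3.2,.1,-3.2,0,0],[.4,.7,3.2,.7,3.2,.3,.4])) for a in(0,1.5,1.2) for b in(-.5,0,.5,1.)),key=lambda r:r.cost)
                print(best.x,np.abs(best.fun).max()); json.dump([s5,s6,list(best.x)],open('kin.json','w'))
E
python3 kin.py
```

```text
time: 7.65
tcp_pos: [0.5164, -0.0029, 0.4014]
tcp_rot: [0.001, 0.034, 0.999, -0.0]
contact_force: [0.8, 0.3, 0.2]
opening: 0.001
gripper_force: 0.0
1 1 [0. 0. 0. 0. 0. 0. 0. 0. 0.]
[ 0.1953      0.5724      1.57079633  0.39698796 -0.0630159   0.139
  0.2818    ] 9.603429163007604e-15
1 -1 [0.    0.    0.    1.267 3.004 1.83  2.198 2.646 3.015]
-1 1 [0.    0.    0.    0.    0.    1.452 1.59  1.694 0.   ]
-1 -1 [0.    0.    0.    1.267 3.004 2.194 2.494 2.816 3.015]
```

View pics/w6.png

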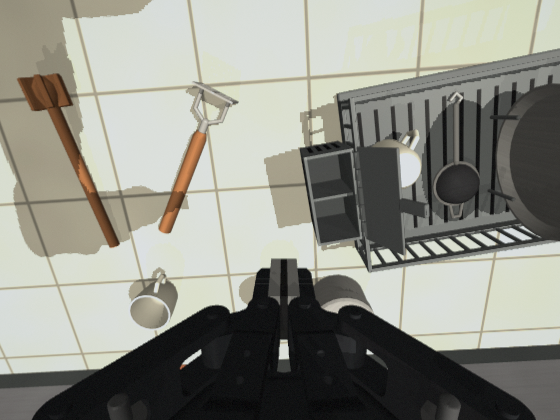

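The flap stands open by itself and both compartments are visible at (333,175) and (338,220). Next: the rim pose and an IK feasibility check.

```bash
cat > plan.py <<'E'
import json,numpy as np
from kin import *
s5,s6,par=json.load(open('kin.json')); C=toolC(s5,s6)
lo=np.array([-2.66,-1.03,-1.14,-1.82,-1.45,-3.14]);hi=np.array([2.66,1.9,1.46,2.27,1.34,3.14])
def ik(x,r,q0):
    f=lambda q:np.r_[(fk(q,par,s5,s6,C)[0]-x)*5,(fk(q,par,s5,s6,C)[1]*r.inv()).as_rotvec()]
    b=least_squares(f,np.clip(q0,lo+.01,hi-.01),bounds=(lo,hi)); return b.x,np.abs(b.fun).max()
def frame(z,y):
    z=z/np.linalg.norm(z); x=np.cross(y,z); return Ro.from_matrix(np.stack([x,y,z],1))
d2=np.pi/180
def grasp_pose(g,head,elev,e,sg):  # lying
    a=np.array([np.cos(head*d2)*np.cos(elev*d2),np.sin(head*d2)*np.cos(elev*d2),np.sin(elev*d2)])
    y=sg*np.array([-np.sin(head*d2),np.cos(head*d2),0]); up=np.cross(a,y)*sg  # up
    z=-a*np.sin(e*d2)-up*np.cos(e*d2); r=frame(z,y); return np.array(g)-.006*z,r
def stand_pose(g,h,e,sg):
    y=sg*np.array([-np.sin(h*d2),np.cos(h*d2),0]); z=np.array([np.cos(h*d2)*np.cos(e*d2),np.sin(h*d2)*np.cos(e*d2),-np.sin(e*d2)])
    return np.array(g)-.006*z,frame(z,y)
E
python3 - <<'E'
from h import *
W=np.load('w6.npy'); R=W[130:265,290:375].reshape(-1,3); Q=R[(R[:,2]>.112)&(R[:,2]<.13)&(R[:,1]<.12)]
r=cv2.minAreaRect((Q[:,:2]*1000).astype(np.float32)); print('rim',r,cv2.boxPoints(r).round())
F=W[130:265,295:360].reshape(-1,3); F=F[(F[:,2]<.02)&(F[:,2]>-.01)]; print(np.median(F[:,2]))
# masher,churner on w6: same fit
from plan import *
q0=L[-1][0]
for name,g,hd,el in(('m',[.4922-.015*.863,-.1532+.015*.504,.021],149.7,3),('c',[.496-.045*.995,-.3421-.045*.098,.023],-174.4,4)):
  slot=[.583,.07,.175] if name=='m' else [.519,.062,.205]
  for e in(15,30,45):
    for sg in(1,-1):
      G=grasp_pose(g,hd,el,e,sg); best=None
      gs=[ik(*G,np.r_[q0[:5],q6]) for q6 in(-2,0,2)]; gq=min(gs,key=lambda t:t[1])
      row=[name,e,sg,'grasp',round(gq[1],3),gq[0].round(2)]
      for h in(0,30,60):
        S=stand_pose(slot,h,e,sg); ss=[ik(*S,np.r_[q0[:3],.8,h*d2*.8,q6]) for q6 in(-2.,0,2.)]; b=min(ss,key=lambda t:t[1]); row+=[h,round(b[1],3),b[0].round(2)]
      print(*row)
E
```

```text
rim ((564.300048828125, 71.97974395751953), (201.73980712890625, 75.88582611083984), 6.696020126342773) [[460.  98.]
 [469.  23.]
 [669.  46.]
 [660. 121.]]
0.0012206308337869287
m 15 1 grasp 0.0 [-0.26  0.29 -0.66  0.43 -0.05 -2.88] 0 0.196 [ 0.25  0.19 -1.14 -0.86 -0.27  0.12] 30 0.081 [-0.23  0.34 -1.14 -1.    0.75 -0.33] 60 0.0 [-0.37  0.4  -0.76 -0.11  1.27 -1.02]
m 15 -1 grasp 0.0 [-0.26  0.29 -0.66  0.43 -0.05  0.26] 0 0.196 [ 0.25  0.19 -1.14 -0.86 -0.27 -3.02] 30 0.081 [-0.23  0.34 -1.14 -1.    0.75  2.82] 60 0.0 [-0.37  0.4  -0.76 -0.11  1.27  2.12]
m 30 1 grasp 0.0 [-0.21  0.23 -0.92 -0.03 -0.14 -2.86] 0 0.0 [ 0.21  0.15 -1.13 -0.75 -0.18  0.1 ] 30 0.0 [-0.15  0.16 -1.04 -0.56  0.57 -0.38] 60 0.0 [-0.31  0.29 -0.6   0.32  1.01 -1.16]
m 30 -1 grasp 0.0 [-0.21  0.23 -0.92 -0.03 -0.14  0.28] 0 0.0 [ 0.21  0.15 -1.13 -0.75 -0.18 -3.04] 30 0.0 [-0.15  0.16 -1.04 -0.56  0.57  2.76] 60 0.0 [-0.31  0.29 -0.6   0.32  1.01  1.98]
m 45 1 grasp 0.039 [-0.15  0.29 -1.14 -0.52 -0.25 -2.84] 0 0.0 [ 0.18  0.03 -0.85 -0.09 -0.13  0.13] 30 0.0 [-0.08  0.07 -0.78  0.03  0.41 -0.45] 60 0.0 [-
[... 676 characters left out ...]
4 [ 0.23 -0.09 -1.14 -0.48 -0.2   0.12] 30 0.0 [-0.2  -0.03 -1.09 -0.4   0.61 -0.42] 60 0.0 [-0.37  0.18 -0.65  0.49  1.03 -1.27]
c 30 -1 grasp 0.0 [-0.83  0.36 -0.61  0.31  0.36 -0.88] 0 0.034 [ 0.23 -0.09 -1.14 -0.48 -0.2  -3.02] 30 0.0 [-0.2  -0.03 -1.09 -0.4   0.61  2.72] 60 0.0 [-0.37  0.18 -0.65  0.49  1.03  1.87]
c 45 1 grasp 0.0 [-0.95  0.39 -0.78 -0.02  0.6   2.23] 0 0.0 [ 0.19 -0.14 -0.9   0.04 -0.14  0.14] 30 0.0 [-0.12 -0.09 -0.83  0.16  0.44 -0.48] 60 0.0 [-0.27  0.12 -0.53  0.67  0.75 -1.22]
c 45 -1 grasp 0.0 [-0.95  0.39 -0.78 -0.02  0.6  -0.91] 0 0.0 [ 0.19 -0.14 -0.9   0.04 -0.14 -3.  ] 30 0.0 [-0.12 -0.09 -0.83  0.16  0.44  2.66] 60 0.0 [-0.27  0.12 -0.53  0.67  0.75  1.93]
```

Run:
```python
from h import *
from scipy.optimize import minimize
W=np.load('w6.npy'); Q=W[135:262,290:372].reshape(-1,3); Q=Q[(Q[:,2]>.113)&(Q[:,2]<.128)][:,:2]*1000
ok=(Q[:,0]>450)&(Q[:,0]<650)
Q=Q[ok]
def to(p,Q):
    c,s=np.cos(p[2]),np.sin(p[2]); D=Q-p[:2]; return D@np.array([[c,-s],[s,c]])
def cost(p):
    r=to(p,Q); x,y=abs(r[:,0]),r[:,1]
    dx=np.abs(x-64); dy=np.abs(y+31)
    d=np.minimum(np.where(abs(y)<34,dx,99),np.where(x<68,dy,99))
    return np.minimum(np.maximum(d-2,0),10).mean()+.05*np.abs(np.array(p[:2])-[551,67]).mean()*0
best=min((minimize(cost,[x,y,a],method='Nelder-Mead') for x in(548,554) for y in(63,70) for a in(.08,.12)),key=lambda r:r.fun)
print(best.x,np.degrees(best.x[2]),best.fun)
r=to(best.x,Q); print(np.histogram(r[(abs(r[:,1])<25),0],bins=np.arange(-80,81,5))); print(np.histogram(r[abs(r[:,0])<55,1],bins=np.arange(-50,60,4)))
# flap plate in closed view w2 using yaw-free line fits: corners
W=np.load('w2.npy'); Q2=W[130:270,275:375].reshape(-1,3); Q2=Q2[(Q2[:,2]>.122)&(Q2[:,2]<.135)][:,:2]*1000
r=to(best.x,Q2); k=(abs(r[:,0])<90)&(abs(r[:,1])<80); r=r[k]
print('flap in rack', np.histogram(r[abs(r[:,1])<25,0],bins=np.arange(-85,86,5)),np.histogram(r[(abs(r[:,0])>20)&(abs(r[:,0])<55),1],bins=np.arange(-50,60,4)))
```

```text
[5.51248671e+02 6.76416001e+01 7.52813496e-02] 4.313303609917735 5.898776962229915
(array([  0,   0,  48,  99,   5,   4,   4,   1,   0,   0,   0,   0,   0,
         0,   0,   0,   0,   0,   0,   0,   0,   0,   0,   0,   0,   0,
         0,   0, 130,  29,   0,   0]), array([-80, -75, -70, -65, -60, -55, -50, -45, -40, -35, -30, -25, -20,
       -15, -10,  -5,   0,   5,  10,  15,  20,  25,  30,  35,  40,  45,
        50,  55,  60,  65,  70,  75,  80]))
(array([  0,   0,   0,  86, 138,   7,   0,   0,   0,   0,   0,   0,   0,
         0,   0,   0,   0,   0,  42, 233, 264, 204,  31,   0,   0,   0,
         0]), array([-50, -46, -42, -38, -34, -30, -26, -22, -18, -14, -10,  -6,  -2,
         2,   6,  10,  14,  18,  22,  26,  30,  34,  38,  42,  46,  50,
        54,  58]))
flap in rack (array([  0,   0,   0,  61, 143, 141, 137, 139, 137, 133, 130, 133, 125,
       129, 126, 125, 124, 120, 122, 120, 118, 109, 124, 112, 116, 112,
       117, 105, 105, 107,  36,   0,   0,   0]), array([-85, -80, -75, -70, -65, -60, -55, -50, -45, -40, -35, -30, -25,
       -20, -15, -10,  -5,   0,   5,  10,  15,  20,  25,  30,  35,  40,
        45,  50,  55,  60,  65,  70,  75,  80,  85])) (array([  0,   0,  10,  98, 137, 146, 140, 141, 134, 140, 139, 139, 134,
       141, 140, 137, 143, 147, 123, 134, 140, 118,  32,   0,   0,   0,
         0]), array([-50, -46, -42, -38, -34, -30, -26, -22, -18, -14, -10,  -6,  -2,
         2,   6,  10,  14,  18,  22,  26,  30,  34,  38,  42,  46,  50,
        54,  58]))
```

```bash
cat >> plan.py <<'E'
def gp(g,head,elev,e,sg,off=.013):
    x,r=grasp_pose(g,head,elev,e,sg); z=r.apply([0,0,1]); return np.array(g)-off*z,r
def sp(g,h,e,sg,off=.013):
    x,r=stand_pose(g,h,e,sg); z=r.apply([0,0,1]); return np.array(g)-off*z,r
def cur():
    from workcell import bot
    s=bot.get_state(); w=s['tcp_rot']; return s['tcp_pos'],Ro.from_quat([w[1],w[2],w[3],w[0]]),s['qpos']
def delta(x,r,x0,r0): return np.round((x-x0)*100,2),np.round((r*r0.inv()).as_rotvec(degrees=True),1)
E
cat > pm.py <<'E'
from plan import *
x0,r0,q=cur()
g=np.array([.4922-.015*.863,-.1532+.015*.504,.021]); G=gp(g,149.7,3,30,-1); z=G[1].apply([0,0,1])
P=G[0]-.08*z
print('to pre',delta(P,G[1],x0,r0),'advance',np.round(z*8,2))
q1,e1=ik(P,G[1],q); q2,e2=ik(*G,q1); print(e1,e2,q2.round(2))
S=sp([.583,.0695,.175+.16],50,30,-1)
# yaw phase at lift
X=G[0]+[0,0,.28]; r=G[1]; qq=q2
qq,e=ik(X,r,qq); print('lift',e,qq.round(2))
for i in range(10):
    r=Ro.from_rotvec([0,0,-9.97*d2])*r; qq,e=ik(X,r,qq)
    if i%3==0 or e>.01: print('yaw',i,round(e,3),qq.round(2))
d=(S[0]-X)/10
for i in range(10):
    X=X+d; r=Ro.from_rotvec(np.array([.766,-.643,0])*8.7*d2)*r; qq,e=ik(X,r,qq)
    if i%3==0 or e>.01 or i==9: print('tilt',i,round(e,3),qq.round(2),X.round(3))
print('err rot',(S[1]*r.inv()).magnitude()/d2,'d/row cm',d*100,X)
qq,e=ik(X-[0,0,.16],r,qq); print('low',e,qq.round(2))
E
python3 pm.py
```

```text
to pre (array([ -7.38, -12.09, -29.67]), array([ -8.2, -26. , -25.8])) advance [ 3.14 -1.83 -7.13]
2.061630456628993e-09 2.8207907537547428e-09 [-0.21  0.21 -0.92 -0.   -0.14  0.28]
lift 5.1274415269197946e-11 [-0.21 -0.14 -0.39  0.87 -0.14  0.28]
yaw 0 0.0 [-0.16 -0.11 -0.36  0.91 -0.24  0.5 ]
yaw 3 0.0 [-0.05  0.02 -0.21  1.14 -0.43  1.13]
yaw 6 0.0 [-0.03  0.2   0.    1.44 -0.47  1.73]
yaw 9 0.0 [-0.08  0.36  0.21  1.71 -0.38  2.24]
tilt 0 0.0 [-0.1   0.31  0.19  1.64 -0.26  2.19] [ 0.484 -0.122  0.315]
tilt 3 0.0 [-0.18  0.16  0.05  1.39  0.12  2.09] [ 0.515 -0.061  0.324]
tilt 6 0.0 [-0.27  0.05 -0.18  1.06  0.53  2.08] [ 0.545 -0.     0.333]
tilt 9 0.0 [-0.29  0.   -0.51  0.46  0.92  2.28] [0.576 0.061 0.341]
err rot 0.017524482145272642 d/row cm [1.01603939 2.03537959 0.28916915] [0.57576328 0.06087562 0.3415    ]
low 7.1594119521734e-12 [-0.29  0.21 -0.78 -0.02  0.92  2.28]
```

```bash
python3 -m jog '[{"dx":-1.23,"dy":-2.02,"dz":-4.95,"rx":-1.37,"ry":-4.33,"rz":-4.3,"claw":0.2},{"dx":-1.23,"dy":-2.02,"dz":-4.95,"rx":-1.37,"ry":-4.33,"rz":-4.3,"claw":0.2},{"dx":-1.23,"dy":-2.02,"dz":-4.95,"rx":-1.37,"ry":-4.33,"rz":-4.3,"claw":0.2},{"dx":-1.23,"dy":-2.02,"dz":-4.95,"rx":-1.37,"ry":-4.33,"rz":-4.3,"claw":0.2},{"dx":-1.23,"dy":-2.02,"dz":-4.95,"rx":-1.37,"ry":-4.33,"rz":-4.3,"claw":0.2},{"dx":-1.23,"dy":-2.02,"dz":-4.95,"rx":-1.37,"ry":-4.33,"rz":-4.3,"claw":0.2},{"dx":0,"dy":0,"dz":0,"rx":0,"ry":0,"rz":0,"claw":0.2},{"dx":0,"dy":0,"dz":0,"rx":0,"ry":0,"rz":0,"claw":0.2}]'
python3 pm.py | head -2
python3 -c "
from h import *
wrist('w7')"
```

```text
time: 8.7
tcp_pos: [0.4447, -0.1262, 0.1051]
tcp_rot: [0.224, 0.255, 0.939, -0.062]
contact_force: [0.4, 0.5, 0.7]
opening: 0.599
gripper_force: 0.0
to pre (array([-0.19,  0.19, -0.12]), array([-0. , -0.2,  0.1])) advance [ 3.14 -1.83 -7.13]
2.7401479696376185e-10 2.815493879704256e-09 [-0.21  0.21 -0.92 -0.   -0.14  0.28]
```

View pics/w7.png

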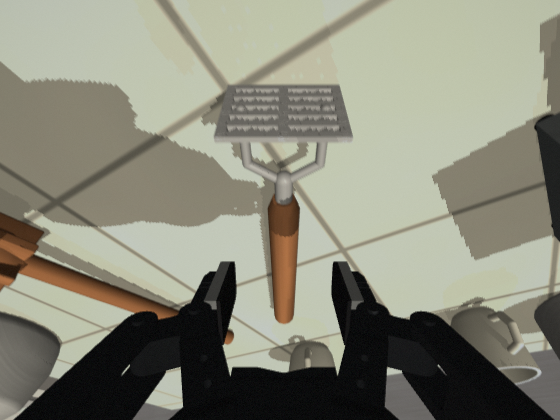

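The masher is centred between the jaws, with its axis at column ~284. I advance and grip.

```bash
python3 -m jog '[{"dx":1.0,"dy":-0.5,"dz":-2.5,"rx":0,"ry":0,"rz":0,"claw":0.2},{"dx":1.0,"dy":-0.6,"dz":-2.5,"rx":0,"ry":0,"rz":0,"claw":0.2},{"dx":0.95,"dy":-0.55,"dz":-2.2,"rx":0,"ry":0,"rz":0,"claw":0.2},{"dx":0,"dy":0,"dz":0,"rx":0,"ry":0,"rz":0,"claw":-1},{"dx":0,"dy":0,"dz":0,"rx":0,"ry":0,"rz":0,"claw":-1},{"dx":0,"dy":0,"dz":0,"rx":0,"ry":0,"rz":0,"claw":-1},{"dx":0,"dy":0,"dz":0,"rx":0,"ry":0,"rz":0,"claw":-1}]' 50
python3 pm.py | head -1
```

```text
time: 9.62
tcp_pos: [0.4738, -0.1423, 0.0335]
tcp_rot: [0.225, 0.254, 0.938, -0.062]
contact_force: [-0.7, 1.6, 3.2]
opening: 0.244
gripper_force: 49.4
to pre (array([-3.1 ,  1.79,  7.04]), array([ 0.1, -0. ,  0.1])) advance [ 3.14 -1.83 -7.13]
```

```bash
python3 -m jog '[{"dx":0,"dy":0,"dz":3,"rx":0,"ry":0,"rz":0,"claw":-1},{"dx":0,"dy":0,"dz":5,"rx":0,"ry":0,"rz":0,"claw":-1},{"dx":0,"dy":0,"dz":5,"rx":0,"ry":0,"rz":0,"claw":-1},{"dx":0,"dy":0,"dz":5,"rx":0,"ry":0,"rz":0,"claw":-1},{"dx":0,"dy":0,"dz":5,"rx":0,"ry":0,"rz":0,"claw":-1},{"dx":0,"dy":0,"dz":5,"rx":0,"ry":0,"rz":0,"claw":-1},{"dx":0,"dy":0,"dz":0,"rx":0,"ry":0,"rz":-9.7,"claw":-1},{"dx":0,"dy":0,"dz":0,"rx":0,"ry":0,"rz":-10,"claw":-1}]'
python3 -m jog '[{"dx":0,"dy":0,"dz":0,"rx":0,"ry":0,"rz":-10,"claw":-1},{"dx":0,"dy":0,"dz":0,"rx":0,"ry":0,"rz":-10,"claw":-1},{"dx":0,"dy":0,"dz":0,"rx":0,"ry":0,"rz":-10,"claw":-1},{"dx":0,"dy":0,"dz":0,"rx":0,"ry":0,"rz":-10,"claw":-1},{"dx":0,"dy":0,"dz":0,"rx":0,"ry":0,"rz":-10,"claw":-1},{"dx":0,"dy":0,"dz":0,"rx":0,"ry":0,"rz":-10,"claw":-1},{"dx":0,"dy":0,"dz":0,"rx":0,"ry":0,"rz":-10,"claw":-1},{"dx":0,"dy":0,"dz":0,"rx":0,"ry":0,"rz":-10,"claw":-1}]'
cat > dm.py <<'E'
import sys
from plan import *
x,y,z,h=map(float,sys.argv[1:5]); x0,r0,q=cur(); S=sp([x,y,z],h,30,-1); print('to stand',delta(*S,x0,r0),'ik',ik(*S,q)[1], 'q',q.round(2))
E
python3 dm.py .583 .0695 .335 50
```

```text
time: 10.62
tcp_pos: [0.4724, -0.1424, 0.3137]
tcp_rot: [0.211, 0.414, 0.88, -0.1]
contact_force: [-0.3, -0.1, -1.4]
opening: 0.247
gripper_force: 49.4
time: 11.62
tcp_pos: [0.473, -0.1419, 0.3125]
tcp_rot: [0.097, 0.883, 0.408, -0.212]
contact_force: [-0.5, 0.2, -1.4]
opening: 0.244
gripper_force: 49.4
to stand (array([10.27, 20.28,  2.9 ]), array([ 66.3, -56.2,   0.2])) ik 5.6621374255882984e-14 q [-0.08  0.36  0.21  1.71 -0.37  2.25]
```

```bash
python3 -m jog '[{"dx":0.8,"dy":1,"dz":0.5,"rx":6.63,"ry":-5.62,"rz":0,"claw":-1},{"dx":0.8,"dy":1,"dz":0.5,"rx":6.63,"ry":-5.62,"rz":0,"claw":-1},{"dx":0.8,"dy":1,"dz":0.5,"rx":6.63,"ry":-5.62,"rz":0,"claw":-1},{"dx":0.8,"dy":1,"dz":0.5,"rx":6.63,"ry":-5.62,"rz":0,"claw":-1},{"dx":0.8,"dy":1,"dz":0.5,"rx":6.63,"ry":-5.62,"rz":0,"claw":-1},{"dx":0.8,"dy":1,"dz":0.5,"rx":6.63,"ry":-5.62,"rz":0,"claw":-1},{"dx":0.8,"dy":1,"dz":0.5,"rx":6.63,"ry":-5.62,"rz":0,"claw":-1},{"dx":0.8,"dy":1,"dz":0.5,"rx":6.63,"ry":-5.62,"rz":0,"claw":-1}]' | grep -E 'time|force'
python3 -m jog '[{"dx":0.8,"dy":1,"dz":0.2,"rx":6.63,"ry":-5.62,"rz":0,"claw":-1},{"dx":0.8,"dy":1,"dz":0.2,"rx":6.63,"ry":-5.62,"rz":0,"claw":-1},{"dx":1,"dy":3,"dz":0,"rx":0,"ry":0,"rz":0,"claw":-1},{"dx":0.6,"dy":3,"dz":-0.6,"rx":0,"ry":0,"rz":0,"claw":-1},{"dx":0.4,"dy":3,"dz":-0.6,"rx":0,"ry":0,"rz":0,"claw":-1},{"dx":0.2,"dy":1.3,"dz":-0.4,"rx":0,"ry":0,"rz":0,"claw":-1},{"dx":0,"dy":0,"dz":0,"rx":0,"ry":0,"rz":0,"claw":-1},{"dx":0,"dy":0,"dz":0,"rx":0,"ry":0,"rz":0,"claw":-1}]' 
python3 dm.py .583 .0695 .335 50
python3 - <<'E'
from h import *
p,W,T,c=wrist('w8'); S,d,cs=grab('scene'); np.save('s8.npy',cloud(d,cs)); cv2.imwrite('pics/s8.png',S[:,:,::-1])
t=cv2.resize(S[120:330,260:440,::-1],(360,420)); cv2.imwrite('pics/j8.png',np.hstack([p[:,70:490,::-1],t]))
# handle axis from scene by hue in region
hsv=cv2.cvtColor(S,cv2.COLOR_RGB2HSV); X=np.load('s8.npy')
k=(hsv[...,0]<18)&(hsv[...,1]>110)&(X[...,2]>.13)&(np.abs(X[...,0]-.583)<.1)&(np.abs(X[...,1]-.07)<.1)
Q=X[k]; print(len(Q))
if len(Q)>20:
    m=np.median(Q,0); Q=Q[np.linalg.norm((Q-m)[:,:2],axis=1)<.04]; m=Q.mean(0); a=np.linalg.svd(Q-m,full_matrices=False)[2][0]; a*=np.sign(a[2]); print(m,a,Q[:,2].min(),Q[:,2].max())
E
```

```text
time: 12.62
contact_force: [-0.9, -0.1, -1.7]
gripper_force: 49.4
time: 13.62
tcp_pos: [0.575, 0.0604, 0.3406]
tcp_rot: [-0.209, 0.785, 0.366, 0.454]
contact_force: [0.6, -0.2, -2.2]
opening: 0.249
gripper_force: 49.4
to stand (array([0.08, 0.04, 0.09]), array([0.1, 0.2, 0.1])) ik 3.635980405647387e-15 q [-0.29 -0.   -0.51  0.46  0.92  2.28]
697
[0.59016927 0.07652179 0.27478602] [-0.0028188  -0.00429498  0.9999868 ] 0.16899982541658562 0.3634558166981199
```

View pics/j8.png

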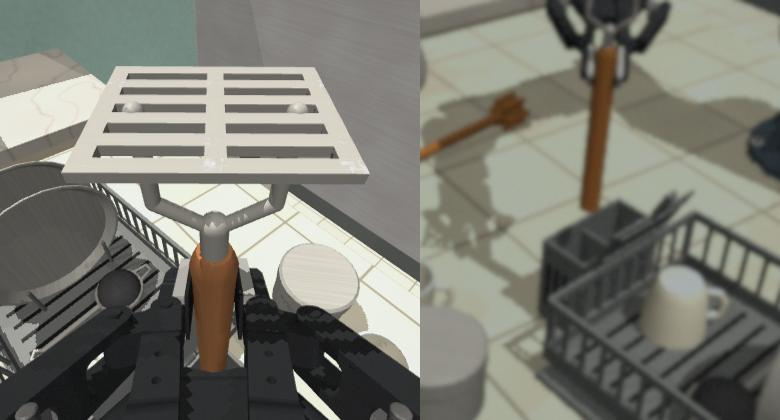

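The masher hangs vertical, with its foot over the far compartment. I lower it.

```bash
python3 -m jog '[{"dx":0.2,"dy":0.05,"dz":-3,"rx":0,"ry":0,"rz":0,"claw":-1},{"dx":0.2,"dy":0.05,"dz":-3,"rx":0,"ry":0,"rz":0,"claw":-1},{"dx":0.2,"dy":0,"dz":-3,"rx":0,"ry":0,"rz":0,"claw":-1},{"dx":0.2,"dy":0,"dz":-3,"rx":0,"ry":0,"rz":0,"claw":-1},{"dx":0.2,"dy":0,"dz":-2,"rx":0,"ry":0,"rz":0,"claw":-1},{"dx":0,"dy":0,"dz":0,"rx":0,"ry":0,"rz":0,"claw":-1}]' | grep -E 'time|force|tcp_pos'
python3 -m jog '[{"dx":0,"dy":0,"dz":0,"rx":0,"ry":2,"rz":0,"claw":-1},{"dx":0.2,"dy":0,"dz":0,"rx":0,"ry":2,"rz":0,"claw":-1},{"dx":0.2,"dy":0,"dz":0,"rx":0,"ry":2,"rz":0,"claw":-1},{"dx":0,"dy":0,"dz":-0.5,"rx":0,"ry":0,"rz":0,"claw":-1},{"dx":0,"dy":0,"dz":0,"rx":0,"ry":0,"rz":0,"claw":-1}]' | grep -E 'time|force|tcp_pos'
```

```text
time: 14.48
tcp_pos: [0.5847, 0.0612, 0.1987]
contact_force: [0.0, 0.0, -0.5]
gripper_force: 49.4
time: 15.1
tcp_pos: [0.5889, 0.0616, 0.1953]
contact_force: [-0.4, -0.2, -1.3]
gripper_force: 49.4
```

```bash
python3 -m jog '[{"dx":0.5,"dy":0.05,"dz":-0.3,"rx":0,"ry":0,"rz":0,"claw":-1},{"dx":0.4,"dy":0,"dz":-0.4,"rx":0,"ry":0,"rz":0,"claw":-1},{"dx":0,"dy":0,"dz":-0.3,"rx":0,"ry":0,"rz":0,"claw":-1},{"dx":0,"dy":0,"dz":0,"rx":0,"ry":0,"rz":0,"claw":-1}]' | grep -E 'time|force|tcp_pos'
for i in 1; do python3 -m jog '[{"dx":0,"dy":0,"dz":-0.2,"rx":0,"ry":0,"rz":0,"claw":-1},{"dx":0,"dy":0,"dz":0,"rx":0,"ry":0,"rz":0,"claw":-1}]' | grep -E 'contact|tcp_pos'; done
python3 -m jog '[{"dx":0,"dy":0,"dz":-0.2,"rx":0,"ry":0,"rz":0,"claw":-1},{"dx":0,"dy":0,"dz":0,"rx":0,"ry":0,"rz":0,"claw":-1}]' | grep -E 'contact|tcp_pos'
```

```text
time: 15.6
tcp_pos: [0.5978, 0.0623, 0.1848]
contact_force: [-0.4, 0.2, -0.9]
gripper_force: 49.4
tcp_pos: [0.598, 0.0622, 0.1832]
contact_force: [-0.2, 0.9, -1.5]
tcp_pos: [0.5988, 0.0624, 0.1827]
contact_force: [-0.8, 0.9, 6.3]
```

```bash
python3 -m jog '[{"dx":0,"dy":0,"dz":0,"rx":0,"ry":0,"rz":0,"claw":-0.35},{"dx":0,"dy":0,"dz":0,"rx":0,"ry":0,"rz":0,"claw":-0.1},{"dx":0,"dy":0,"dz":0,"rx":0,"ry":0,"rz":0,"claw":-0.1},{"dx":0,"dy":0,"dz":0,"rx":0,"ry":0,"rz":0,"claw":-0.1}]' 20
python3 - <<'E'
from h import *
from plan import cur
p,W,T,c=wrist('w9'); S,d,cs=grab('scene'); np.save('s9.npy',cloud(d,cs))
t=cv2.resize(S[120:330,260:440,::-1],(360,420)); cv2.imwrite('pics/j9.png',np.hstack([p[:,70:490,::-1],t]))
print(cur()[1].apply([0,0,1]))
E
```

```text
time: 16.6
tcp_pos: [0.598, 0.0622, 0.1812]
tcp_rot: [-0.228, 0.808, 0.354, 0.412]
contact_force: [0.3, 0.5, -1.1]
opening: 0.447
gripper_force: 0.0
[ 0.50420055  0.6610732  -0.55566539]
```

View pics/j9.png

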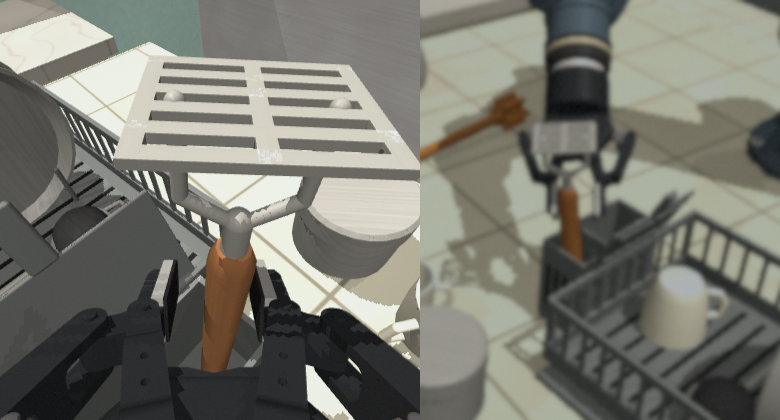

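The masher stands in the far compartment leaning on the +x wall, clear of the open pads. I retreat.

```bash
python3 -m jog '[{"dx":-1.5,"dy":-2,"dz":0.6,"rx":0,"ry":0,"rz":0,"claw":-0.1},{"dx":-2.5,"dy":-3.3,"dz":1.5,"rx":0,"ry":0,"rz":0,"claw":-0.1},{"dx":-2.5,"dy":-3.5,"dz":2,"rx":0,"ry":0,"rz":0,"claw":-0.1},{"dx":-2.5,"dy":-3.5,"dz":3,"rx":0,"ry":0,"rz":0,"claw":0.2},{"dx":0,"dy":-3.5,"dz":4,"rx":0,"ry":0,"rz":0,"claw":0.2},{"dx":0,"dy":-3.5,"dz":4,"rx":0,"ry":0,"rz":0,"claw":0.2},{"dx":0,"dy":0,"dz":0,"rx":0,"ry":0,"rz":0,"claw":0.2}]'| grep -E 'time|force|tcp_pos'
cat > pc.py <<'E'
from plan import *
x0,r0,q=cur()
g=np.array([.496-.045*.995,-.3421-.045*.098,.0235]); G=gp(g,-174.4,4,30,-1,.012); z=G[1].apply([0,0,1]); P=G[0]-.08*z
print('to pre',delta(P,G[1],x0,r0),'adv',np.round(z*8,2),q.round(2),x0.round(3))
# decompose: untilt about horizontal axis then yaw
rel=G[1]*r0.inv(); 
q1,e1=ik(P,G[1],np.r_[-.8,.3,-.6,.5,.3,-.88]); q2,e2=ik(*G,q1); print(e1,e2,q2.round(2))
X=G[0]+[0,0,.28]; r=G[1]; qq,e=ik(X,r,q2); print('lift',e,qq.round(2))
S=sp([.519,.0645,.205+.15],50,30,-1)
for i in range(14):
    X=X+np.array([.05,.12,0])/14; r=Ro.from_rotvec([0,0,-135.6/14*d2])*r; qq,e=ik(X,r,qq)
    if i%4==0 or e>.01 or i==13: print('yaw',i,round(e,3),qq.round(2),X.round(3))
d=(S[0]-X)/10
for i in range(10):
    X=X+d; r=Ro.from_rotvec(np.array([.766,-.643,0])*8.6*d2)*r; qq,e=ik(X,r,qq)
    if i%3==0 or e>.01: print('tilt',i,round(e,3),qq.round(2),X.round(3))
print((S[1]*r.inv()).magnitude()/d2); qq,e=ik(X-[0,0,.15],r,qq); print('low',e,qq.round(2))
E
python3 pc.py
```

```text
time: 17.58
tcp_pos: [0.5092, -0.1337, 0.3346]
contact_force: [0.3, -1.1, 0.4]
gripper_force: 0.0
to pre (array([ -9.82, -21.68, -22.84]), array([-88.4, -50.9, 109.8])) adv [ 3.49  0.34 -7.19] [-0.72  0.21 -0.17  1.28  0.98  1.55] [ 0.509 -0.134  0.335]
2.051859116641852e-12 3.0023900032816186e-11 [-0.84  0.35 -0.61  0.32  0.36 -0.88]
lift 5.920158027000744e-13 [-0.84  0.09 -0.13  1.06  0.36 -0.88]
yaw 0 0.0 [-0.79  0.04 -0.19  0.98  0.29 -0.67] [ 0.45  -0.338  0.314]
yaw 4 0.0 [-0.53 -0.03 -0.28  0.87 -0.09  0.19] [ 0.464 -0.304  0.314]
yaw 8 0.0 [-0.31  0.11 -0.11  1.14 -0.4   1.07] [ 0.478 -0.27   0.314]
yaw 12 0.0 [-0.23  0.34  0.21  1.58 -0.43  1.9 ] [ 0.492 -0.236  0.314]
yaw 13 0.0 [-0.23  0.4   0.29  1.68 -0.4   2.09] [ 0.496 -0.227  0.314]
tilt 0 0.0 [-0.24  0.34  0.25  1.62 -0.27  2.05] [ 0.498 -0.199  0.319]
tilt 3 0.0 [-0.3   0.16  0.08  1.43  0.13  1.98] [ 0.502 -0.114  0.333]
tilt 6 0.0 [-0.36  0.01 -0.18  1.15  0.56  1.98] [ 0.507 -0.029  0.347]
tilt 9 0.0 [-0.35 -0.11 -0.54  0.61  0.95  2.19] [0.512 0.056 0.362]
0.01735241841958973
low 2.3476359745089326e-11 [-0.35  0.07 -0.82  0.14  0.95  2.19]
```

```bash
python3 -m jog '[{"dx":0,"dy":-2,"dz":0,"rx":-6.6,"ry":5,"rz":0,"claw":0.2},{"dx":0,"dy":-2,"dz":0,"rx":-6.6,"ry":5,"rz":0,"claw":0.2},{"dx":0,"dy":-1,"dz":0,"rx":-6.6,"ry":5,"rz":0,"claw":0.2},{"dx":0,"dy":-1,"dz":0,"rx":-6.6,"ry":5,"rz":0,"claw":0.2},{"dx":0,"dy":-1,"dz":0,"rx":-6.6,"ry":5,"rz":0,"claw":0.2},{"dx":0,"dy":-1,"dz":0,"rx":-6.6,"ry":5,"rz":0,"claw":0.2},{"dx":0,"dy":-1,"dz":0,"rx":-6.6,"ry":5,"rz":0,"claw":0.2},{"dx":0,"dy":-1,"dz":0,"rx":-6.6,"ry":5,"rz":0,"claw":0.2}]'| grep -E 'time|tcp_pos'
python3 -m jog '[{"dx":0,"dy":0,"dz":0,"rx":-6.6,"ry":5,"rz":0,"claw":0.2},{"dx":-0.5,"dy":-1,"dz":-1,"rx":-6.6,"ry":5,"rz":0,"claw":0.2},{"dx":-0.5,"dy":-1,"dz":-1,"rx":0,"ry":0,"rz":9.7,"claw":0.2},{"dx":-0.5,"dy":-1,"dz":-1,"rx":0,"ry":0,"rz":9.7,"claw":0.2},{"dx":-0.5,"dy":-1,"dz":-1,"rx":0,"ry":0,"rz":9.7,"claw":0.2},{"dx":-0.5,"dy":-1,"dz":-1,"rx":0,"ry":0,"rz":9.7,"claw":0.2},{"dx":-0.5,"dy":-1,"dz":-1,"rx":0,"ry":0,"rz":9.7,"claw":0.2},{"dx":-0.5,"dy":-1,"dz":-1,"rx":0,"ry":0,"rz":9.7,"claw":0.2}]'| grep -E 'time|tcp_pos'
python3 -m jog '[{"dx":-0.5,"dy":-0.5,"dz":-1,"rx":0,"ry":0,"rz":9.7,"claw":0.2},{"dx":-0.5,"dy":-0.5,"dz":-1,"rx":0,"ry":0,"rz":9.7,"claw":0.2},{"dx":-0.5,"dy":-0.5,"dz":-1,"rx":0,"ry":0,"rz":9.7,"claw":0.2},{"dx":-0.5,"dy":-0.5,"dz":-1,"rx":0,"ry":0,"rz":9.7,"claw":0.2},{"dx":-0.5,"dy":-0.5,"dz":-1,"rx":0,"ry":0,"rz":9.7,"claw":0.2},{"dx":-0.5,"dy":-0.5,"dz":-1,"rx":0,"ry":0,"rz":9.7,"claw":0.2},{"dx":0,"dy":0,"dz":0,"rx":0,"ry":0,"rz":9.7,"claw":0.2},{"dx":0,"dy":0,"dz":0,"rx":0,"ry":0,"rz":9.7,"claw":0.2}]'| grep -E 'time|tcp_pos'
python3 pc.py | head -1
```

```text
time: 18.58
tcp_pos: [0.5084, -0.2306, 0.3319]
time: 19.58
tcp_pos: [0.4727, -0.3, 0.2611]
time: 20.58
tcp_pos: [0.4426, -0.3299, 0.2014]
to pre (array([-3.15, -2.06, -9.52]), array([-2.6,  0.2,  1.4])) adv [ 3.49  0.34 -7.19] [-0.83  0.14 -0.38  0.79  0.39 -0.84] [ 0.443 -0.33   0.201]
```

No pictures left to view, so from here I check numerically.

```bash
python3 -m jog '[{"dx":-1.05,"dy":-0.7,"dz":-3.2,"rx":-0.9,"ry":0,"rz":0.5,"claw":0.1},{"dx":-1.05,"dy":-0.7,"dz":-3.2,"rx":-0.9,"ry":0,"rz":0.5,"claw":0.1},{"dx":-1.05,"dy":-0.66,"dz":-3.1,"rx":-0.8,"ry":0.2,"rz":0.4,"claw":0.1},{"dx":0,"dy":0,"dz":0,"rx":0,"ry":0,"rz":0,"claw":0.1}]'| grep -E 'time|tcp_pos'
python3 pc.py | head -1
python3 - <<'E'
from h import *
from plan import cur
p,W,T,c=wrist('w10'); hsv=cv2.cvtColor(p,cv2.COLOR_RGB2HSV)
k=(hsv[...,0]<18)&(hsv[...,1]>110)&(W[...,2]<.06)&(W[...,2]>.005)&(W[...,0]<.66)
n,l,st,ce=cv2.connectedComponentsWithStats(k.astype(np.uint8))
for i in np.argsort(-st[1:,4])[:3]+1: print(st[i],ce[i])
i=1+st[1:,4].argmax(); Q=W[l==i]; x,r,_=cur(); t=r.inv().apply(Q-x)
for x0 in np.arange(.40,.63,.03):
    m=(Q[:,0]>x0)&(Q[:,0]<x0+.03)
    if m.sum()>10: print(round(x0,2),'y-range tool mm',np.percentile(t[m,1]*1000,[3,97]).round(1),'world',Q[m].mean(0).round(4),'topz',np.percentile(Q[m,2],95).round(4))
E
```

```text
time: 21.08
tcp_pos: [0.41, -0.3493, 0.1047]
to pre (array([ 0.11, -0.11,  0.15]), array([-0.2, -0.2,  0.3])) adv [ 3.49  0.34 -7.19] [-0.9   0.22 -0.55  0.53  0.38 -0.94] [ 0.41  -0.349  0.105]
[  215    94   112   241 11838] [272.8508194  174.11986822]
0.4 y-range tool mm [-28.5   3.1] world [ 0.4156 -0.3564  0.0352] topz 0.0516
0.43 y-range tool mm [-12.5   3.3] world [ 0.4441 -0.3515  0.0317] topz 0.0339
0.46 y-range tool mm [-12.3   3.4] world [ 0.4741 -0.3486  0.0295] topz 0.0316
0.49 y-range tool mm [-11.9   3.6] world [ 0.5044 -0.3456  0.0274] topz 0.0295
0.52 y-range tool mm [-12.    3.8] world [ 0.5345 -0.3427  0.0251] topz 0.0273
0.55 y-range tool mm [-11.6   3.9] world [ 0.5647 -0.3396  0.0229] topz 0.0251
0.58 y-range tool mm [-11.4   4.1] world [ 0.5947 -0.3368  0.0207] topz 0.0229
0.61 y-range tool mm [-11.1   4.3] world [ 0.6247 -0.3336  0.0187] topz 0.0207
```

```bash
python3 -m jog '[{"dx":1.2,"dy":-0.4,"dz":-2,"rx":0,"ry":0,"rz":0,"claw":0.1},{"dx":1.2,"dy":0.1,"dz":-2.6,"rx":0,"ry":0,"rz":0,"claw":0.1},{"dx":1.2,"dy":0.13,"dz":-2.35,"rx":0,"ry":0,"rz":0,"claw":0.1},{"dx":0,"dy":0,"dz":0,"rx":0,"ry":0,"rz":0,"claw":-1},{"dx":0,"dy":0,"dz":0,"rx":0,"ry":0,"rz":0,"claw":-1},{"dx":0,"dy":0,"dz":0,"rx":0,"ry":0,"rz":0,"claw":-1},{"dx":0,"dy":0,"dz":0,"rx":0,"ry":0,"rz":0,"claw":-1},{"dx":0,"dy":0,"dz":0,"rx":0,"ry":0,"rz":0,"claw":-1}]' 50
python3 pc.py | head -1
```

```text
time: 22.12
tcp_pos: [0.4479, -0.3536, 0.0387]
tcp_rot: [0.226, -0.045, 0.973, 0.01]
contact_force: [-0.6, -0.5, 4.6]
opening: 0.188
gripper_force: 50.4
to pre (array([-3.68,  0.32,  6.74]), array([0.1, 0.1, 0.3])) adv [ 3.49  0.34 -7.19] [-0.84  0.35 -0.6   0.34  0.36 -0.88] [ 0.448 -0.354  0.039]
```

```bash
python3 -m jog '[{"dx":0,"dy":0,"dz":3,"rx":0,"ry":0,"rz":0,"claw":-1},{"dx":0,"dy":0,"dz":5,"rx":0,"ry":0,"rz":0,"claw":-1},{"dx":0,"dy":0,"dz":5,"rx":0,"ry":0,"rz":0,"claw":-1},{"dx":0,"dy":0,"dz":5,"rx":0,"ry":0,"rz":0,"claw":-1},{"dx":0,"dy":0,"dz":5,"rx":0,"ry":0,"rz":0,"claw":-1},{"dx":0,"dy":0,"dz":5,"rx":0,"ry":0,"rz":0,"claw":-1},{"dx":0.3,"dy":0.8,"dz":0,"rx":0,"ry":0,"rz":-9.7,"claw":-1},{"dx":0.3,"dy":0.8,"dz":0,"rx":0,"ry":0,"rz":-9.7,"claw":-1}]'| grep -E 'time|tcp_pos|force'
python3 -m jog '[{"dx":0.3,"dy":0.8,"dz":0,"rx":0,"ry":0,"rz":-9.7,"claw":-1},{"dx":0.3,"dy":0.8,"dz":0,"rx":0,"ry":0,"rz":-9.7,"claw":-1},{"dx":0.3,"dy":0.8,"dz":0,"rx":0,"ry":0,"rz":-9.7,"claw":-1},{"dx":0.3,"dy":0.8,"dz":0,"rx":0,"ry":0,"rz":-9.7,"claw":-1},{"dx":0.3,"dy":0.8,"dz":0,"rx":0,"ry":0,"rz":-9.7,"claw":-1},{"dx":0.3,"dy":0.8,"dz":0,"rx":0,"ry":0,"rz":-9.7,"claw":-1},{"dx":0.3,"dy":0.8,"dz":0,"rx":0,"ry":0,"rz":-9.7,"claw":-1},{"dx":0.3,"dy":0.8,"dz":0,"rx":0,"ry":0,"rz":-9.7,"claw":-1}]'| grep -E 'time|tcp_pos|force'
python3 -m jog '[{"dx":0.3,"dy":0.8,"dz":0,"rx":0,"ry":0,"rz":-9.7,"claw":-1},{"dx":0.3,"dy":0.8,"dz":0,"rx":0,"ry":0,"rz":-9.7,"claw":-1},{"dx":0.3,"dy":0.8,"dz":0,"rx":0,"ry":0,"rz":-9.7,"claw":-1},{"dx":0.3,"dy":0.8,"dz":0,"rx":0,"ry":0,"rz":-9.5,"claw":-1},{"dx":0,"dy":0,"dz":0,"rx":0,"ry":0,"rz":0,"claw":-1}]'| grep -E 'time|tcp_pos|force'
python3 dm.py .515 .0 .36 50
python3 - <<'E'
# where does the masher stand now? (scene cloud from after release, refreshed)
from h import *
S,d,cs=grab('scene'); X=cloud(d,cs); hsv=cv2.cvtColor(S,cv2.COLOR_RGB2HSV)
k=(hsv[...,0]<18)&(hsv[...,1]>110)&(X[...,2]>.12)&(X[...,2]<.2)&(np.abs(X[...,0]-.59)<.1)&(np.abs(X[...,1]-.07)<.1)
Q=X[k]; m=Q.mean(0); a=np.linalg.svd(Q-m,full_matrices=False)[2][0]; a*=np.sign(a[2]); print(len(Q),m,a)
k=(X[...,2]>.2)&(X[...,2]<.32)&(np.abs(X[...,0]-.6)<.12)&(np.abs(X[...,1]-.08)<.09); Q=X[k]; print(len(Q),np.percentile(Q,[3,50,97],axis=0).round(3))
E
```

```text
time: 23.12
tcp_pos: [0.4532, -0.3374, 0.3184]
contact_force: [-0.9, 0.0, 0.0]
gripper_force: 50.0
time: 24.12
tcp_pos: [0.4774, -0.2725, 0.3179]
contact_force: [0.4, -0.5, -0.7]
gripper_force: 49.8
time: 24.75
tcp_pos: [0.4904, -0.2412, 0.3166]
contact_force: [0.8, -0.4, -0.0]
gripper_force: 49.8
to stand (array([ 1.74, 23.26,  4.99]), array([ 65.7, -55.6,   0.1])) ik 2.8680419150717285e-10 q [-0.25  0.4   0.29  1.68 -0.41  2.06]
245 [0.61476721 0.07527023 0.15992943] [ 0.16505149 -0.04600715  0.98521132]
683 [[0.549 0.035 0.204]
 [0.622 0.069 0.268]
 [0.656 0.148 0.274]]
```

```bash
python3 -m jog '[{"dx":0.2,"dy":2,"dz":0.6,"rx":6.57,"ry":-5.56,"rz":0,"claw":-1},{"dx":0.2,"dy":2,"dz":0.6,"rx":6.57,"ry":-5.56,"rz":0,"claw":-1},{"dx":0.2,"dy":2,"dz":0.6,"rx":6.57,"ry":-5.56,"rz":0,"claw":-1},{"dx":0.2,"dy":2,"dz":0.6,"rx":6.57,"ry":-5.56,"rz":0,"claw":-1},{"dx":0.2,"dy":2,"dz":0.6,"rx":6.57,"ry":-5.56,"rz":0,"claw":-1},{"dx":0.2,"dy":2,"dz":0.6,"rx":6.57,"ry":-5.56,"rz":0,"claw":-1},{"dx":0.2,"dy":2,"dz":0.6,"rx":6.57,"ry":-5.56,"rz":0,"claw":-1},{"dx":0.2,"dy":2,"dz":0.6,"rx":6.57,"ry":-5.56,"rz":0,"claw":-1}]'| grep -E 'time|tcp_pos|force'
python3 -m jog '[{"dx":0,"dy":2,"dz":0,"rx":6.57,"ry":-5.56,"rz":0,"claw":-1},{"dx":0,"dy":2,"dz":0,"rx":6.57,"ry":-5.56,"rz":0,"claw":-1},{"dx":0,"dy":1.6,"dz":0,"rx":0,"ry":0,"rz":0,"claw":-1},{"dx":0,"dy":0,"dz":0,"rx":0,"ry":0,"rz":0,"claw":-1},{"dx":0,"dy":0,"dz":0,"rx":0,"ry":0,"rz":0,"claw":-1}]'| grep -E 'time|tcp_pos|force'
python3 dm.py .515 .0645 .36 50
cat > ch.py <<'E'
from h import *
S,d,cs=grab('scene'); X=cloud(d,cs); hsv=cv2.cvtColor(S,cv2.COLOR_RGB2HSV)
from plan import cur
x,r,_=cur(); g=x+.012*r.apply([0,0,1]); print('grip pt',g.round(4))
W0=(hsv[...,0]<18)&(hsv[...,1]>100)&(np.abs(X[...,0]-g[0])<.07)&(np.abs(X[...,1]-g[1])<.08)
k=W0&(X[...,2]>.11)&(X[...,2]<g[2]-.03)
Q=X[k]; m=np.median(Q,0); Q=Q[np.linalg.norm((Q-m)[:,:2],axis=1)<.035]; m=Q.mean(0); a=np.linalg.svd(Q-m,full_matrices=False)[2][0]; a*=np.sign(a[2]); print('stick',len(Q),m.round(4),a.round(3),'zmin',np.percentile(Q[:,2],[0,2,5]).round(3))
E
python3 ch.py
```

```text
time: 25.8
tcp_pos: [0.5047, -0.0807, 0.3668]
contact_force: [0.2, -0.0, -0.6]
gripper_force: 49.8
time: 26.42
tcp_pos: [0.5053, -0.0252, 0.3663]
contact_force: [0.5, -0.9, -1.1]
gripper_force: 49.9
to stand (array([0.24, 8.11, 0.02]), array([0.1, 0.1, 0.2])) ik 1.4222317767931258e-10 q [-0.55 -0.01 -0.4   0.92  1.03  1.87]
grip pt [ 0.5123 -0.0174  0.3603]
stick 256 [ 0.5213 -0.008   0.2779] [0.001 0.005 1.   ] zmin [0.222 0.226 0.23 ]
```

```bash
python3 -m jog '[{"dx":0,"dy":3,"dz":0,"rx":0,"ry":0,"rz":0,"claw":-1},{"dx":0,"dy":3,"dz":0,"rx":0,"ry":0,"rz":0,"claw":-1},{"dx":0.1,"dy":2.1,"dz":0,"rx":0,"ry":0,"rz":0,"claw":-1},{"dx":0,"dy":0,"dz":0,"rx":0,"ry":0,"rz":0,"claw":-1},{"dx":0,"dy":0,"dz":0,"rx":0,"ry":0,"rz":0,"claw":-1}]'| grep -E 'time|tcp_pos|force'
python3 ch.py
python3 -m jog '[{"dx":0,"dy":0,"dz":-2.5,"rx":0,"ry":0,"rz":0,"claw":-1},{"dx":0,"dy":0,"dz":-2.5,"rx":0,"ry":0,"rz":0,"claw":-1},{"dx":0,"dy":0,"dz":-2.5,"rx":0,"ry":0,"rz":0,"claw":-1},{"dx":0,"dy":0,"dz":-2.5,"rx":0,"ry":0,"rz":0,"claw":-1},{"dx":0,"dy":0,"dz":0,"rx":0,"ry":0,"rz":0,"claw":-1}]'| grep -E 'time|tcp_pos|force'
```

```text
time: 27.1
tcp_pos: [0.5068, 0.0554, 0.366]
contact_force: [-0.2, -0.3, -1.7]
gripper_force: 49.9
grip pt [0.5136 0.0631 0.3599]
stick 398 [0.5232 0.0725 0.2572] [-0.012 -0.004  1.   ] zmin [0.168 0.173 0.179]
time: 27.78
tcp_pos: [0.5062, 0.0553, 0.264]
contact_force: [0.8, -0.6, -0.3]
gripper_force: 49.9
```

```bash
python3 -m jog '[{"dx":-0.2,"dy":0,"dz":0,"rx":0,"ry":-2,"rz":0,"claw":-1},{"dx":-0.3,"dy":0,"dz":0,"rx":0,"ry":-2,"rz":0,"claw":-1},{"dx":-0.3,"dy":0,"dz":0,"rx":0,"ry":-2,"rz":0,"claw":-1},{"dx":-0.3,"dy":0,"dz":-2,"rx":0,"ry":0,"rz":0,"claw":-1},{"dx":-0.3,"dy":0,"dz":-1.5,"rx":0,"ry":0,"rz":0,"claw":-1},{"dx":-0.4,"dy":0,"dz":-0.5,"rx":0,"ry":0,"rz":0,"claw":-1},{"dx":0,"dy":0,"dz":0,"rx":0,"ry":0,"rz":0,"claw":-1}]'| grep -E 'time|tcp_pos|force'
python3 -m jog '[{"dx":-0.3,"dy":0,"dz":-0.3,"rx":0,"ry":0,"rz":0,"claw":-1},{"dx":0,"dy":0,"dz":0,"rx":0,"ry":0,"rz":0,"claw":-1}]'| grep -E 'tcp_pos|contact'
python3 -m jog '[{"dx":-0.2,"dy":0,"dz":-0.2,"rx":0,"ry":0,"rz":0,"claw":-1},{"dx":0,"dy":0,"dz":0,"rx":0,"ry":0,"rz":0,"claw":-1}]'| grep -E 'tcp_pos|contact'
python3 ch.py | head -1
```

```text
time: 28.65
tcp_pos: [0.4889, 0.0555, 0.2264]
contact_force: [0.1, 0.8, -0.1]
gripper_force: 49.8
tcp_pos: [0.4856, 0.0559, 0.2231]
contact_force: [-0.0, 0.1, -0.3]
tcp_pos: [0.4834, 0.056, 0.2208]
contact_force: [0.5, -0.2, -1.4]
grip pt [0.4908 0.0639 0.2156]
```

```bash
J='python3 -m jog'
python3 -m jog '[{"dx":0,"dy":0,"dz":-0.3,"rx":0,"ry":0,"rz":0,"claw":-1},{"dx":0,"dy":0,"dz":-0.3,"rx":0,"ry":0,"rz":0,"claw":-1},{"dx":0,"dy":0,"dz":0,"rx":0,"ry":0,"rz":0,"claw":-1}]'| grep -E 'tcp_pos|contact'
python3 -m jog '[{"dx":0,"dy":0,"dz":-0.2,"rx":0,"ry":0,"rz":0,"claw":-1},{"dx":0,"dy":0,"dz":0,"rx":0,"ry":0,"rz":0,"claw":-1}]'| grep -E 'tcp_pos|contact'
python3 -m jog '[{"dx":0,"dy":0,"dz":-0.2,"rx":0,"ry":0,"rz":0,"claw":-1},{"dx":0,"dy":0,"dz":0,"rx":0,"ry":0,"rz":0,"claw":-1}]'| grep -E 'tcp_pos|contact'
```

```text
tcp_pos: [0.4834, 0.056, 0.2144]
contact_force: [-0.0, -0.7, -0.6]
tcp_pos: [0.4835, 0.0559, 0.2127]
contact_force: [-0.0, -0.2, -0.7]
tcp_pos: [0.4835, 0.0559, 0.2107]
contact_force: [-0.1, 0.8, -0.8]
```

```bash
python3 -m jog '[{"dx":0,"dy":0,"dz":-0.2,"rx":0,"ry":0,"rz":0,"claw":-1},{"dx":0,"dy":0,"dz":0,"rx":0,"ry":0,"rz":0,"claw":-1}]'| grep -E 'tcp_pos|contact'
python3 -m jog '[{"dx":0,"dy":0,"dz":-0.2,"rx":0,"ry":0,"rz":0,"claw":-1},{"dx":0,"dy":0,"dz":0,"rx":0,"ry":0,"rz":0,"claw":-1}]'| grep -E 'tcp_pos|contact'
```

```text
tcp_pos: [0.4842, 0.056, 0.2101]
contact_force: [-1.4, -0.3, 7.7]
tcp_pos: [0.485, 0.0562, 0.2099]
contact_force: [-2.7, 0.7, 17.0]
```

The foot is on the floor: the contact height matches the expected 0.204 m. I ease off and release.

```bash
python3 -m jog '[{"dx":0,"dy":0,"dz":0.2,"rx":0,"ry":0,"rz":0,"claw":-1},{"dx":0,"dy":0,"dz":0,"rx":0,"ry":0,"rz":0,"claw":-0.45},{"dx":0,"dy":0,"dz":0,"rx":0,"ry":0,"rz":0,"claw":-0.2},{"dx":0,"dy":0,"dz":0,"rx":0,"ry":0,"rz":0,"claw":-0.2},{"dx":0,"dy":0,"dz":0,"rx":0,"ry":0,"rz":0,"claw":-0.2}]' 20| grep -E 'time|tcp_pos|contact|opening'
python3 ch.py
python3 - <<'E'
from h import *
from plan import cur
p,W,T,c=wrist('w11'); x,r,_=cur(); t=r.inv().apply(W.reshape(-1,3)-x).reshape(W.shape); hsv=cv2.cvtColor(p,cv2.COLOR_RGB2HSV)
k=(hsv[...,0]<18)&(hsv[...,1]>110)&(W[...,2]>.15)&(np.abs(t[...,1])<.05)&(np.abs(t[...,2])<.15)
Q=W[k]; 
for z in np.arange(.16,.31,.02):
    m=(Q[:,2]>z)&(Q[:,2]<z+.02)
    if m.sum()>10: print(z.round(2),m.sum(),Q[m].mean(0).round(3),np.percentile(t[k][m][:,1]*1000,[3,97]).round(1))
E
```

```text
time: 31.2
tcp_pos: [0.4835, 0.0559, 0.2086]
contact_force: [-0.1, -0.7, -0.2]
opening: 0.401
grip pt [0.4909 0.0639 0.2034]
stick 122 [0.5025 0.0686 0.1432] [-0.185  0.038  0.982] zmin [0.112 0.115 0.117]
0.16 306 [0.487 0.058 0.171] [-10.1   5.5]
0.18 425 [0.483 0.057 0.19 ] [-10.9   4.9]
0.2 543 [0.479 0.057 0.21 ] [-11.7   3.6]
0.22 629 [0.475 0.057 0.23 ] [-12.3   0.2]
0.24 1103 [0.463 0.05  0.254] [-22.4  14.8]
0.26 5723 [0.464 0.045 0.271] [-22.6  20.8]
0.28 23122 [0.461 0.052 0.293] [-32.5  18.3]
0.3 7111 [0.477 0.059 0.302] [-17.9  19.6]
```

```bash
python3 -m jog '[{"dx":-0.6,"dy":-0.7,"dz":0,"rx":0,"ry":0,"rz":0,"claw":-0.1},{"dx":-1.2,"dy":-1.5,"dz":-0.2,"rx":0,"ry":0,"rz":0,"claw":-0.1},{"dx":-1.2,"dy":-1.5,"dz":-0.2,"rx":0,"ry":0,"rz":0,"claw":-0.1},{"dx":-0,"dy":0,"dz":0,"rx":0,"ry":0,"rz":0,"claw":-0.1}]'| grep -E 'time|tcp_pos|contact|opening'
python3 -m jog '[{"dx":-2.2,"dy":-3,"dz":0,"rx":0,"ry":0,"rz":0,"claw":-0.1},{"dx":-2.2,"dy":-3,"dz":0,"rx":0,"ry":0,"rz":0,"claw":-0.1},{"dx":-2,"dy":-4,"dz":1,"rx":0,"ry":0,"rz":0,"claw":-0.1},{"dx":0,"dy":-5,"dz":3,"rx":0,"ry":0,"rz":0,"claw":-0.1},{"dx":0,"dy":-5,"dz":3,"rx":0,"ry":0,"rz":0,"claw":-0.1},{"dx":0,"dy":0,"dz":0,"rx":0,"ry":0,"rz":0,"claw":-0.1},{"dx":0,"dy":0,"dz":0,"rx":0,"ry":0,"rz":0,"claw":-0.1},{"dx":0,"dy":0,"dz":0,"rx":0,"ry":0,"rz":0,"claw":-0.1}]'| grep -E 'time|tcp_pos|contact|opening'
python3 - <<'E'
from h import *
S,d,cs=grab('scene'); X=cloud(d,cs); hsv=cv2.cvtColor(S,cv2.COLOR_RGB2HSV)
wood=(hsv[...,0]<18)&(hsv[...,1]>100)&(X[...,2]>.12)&(X[...,2]<.33)&(np.abs(X[...,0]-.55)<.14)&(np.abs(X[...,1]-.07)<.1)
n,l,st,ce=cv2.connectedComponentsWithStats(wood.astype(np.uint8))
for i in range(1,n):
    if st[i,4]>40:
        Q=X[l==i]; lowz=Q[Q[:,2]<.2]; m=lowz.mean(0); a=np.linalg.svd(lowz-m,full_matrices=False)[2][0]; a*=np.sign(a[2]); print(st[i],m.round(3),a.round(3),Q[:,2].min().round(3),Q[:,2].max().round(3))
p,W,T,c=wrist('w12')
# flap: points above .13 in rack frame y>.037
for nm,C in(('scene',X),('wrist',W)):
    D=C.reshape(-1,3)-[.551,.067,0]; cth,s=np.cos(.08),np.sin(.08); u=D[:,0]*cth+D[:,1]*s; v=-D[:,0]*s+D[:,1]*cth; z=C.reshape(-1,3)[:,2]
    k=(abs(u)<.064)&(v>.03)&(v<.1)&(z>.13)&(z<.2)
    if k.sum()>50: f=np.polyfit(z[k],v[k],1); print(nm,k.sum(),'flap angle',90+np.degrees(np.arctan(f[0])))
# unchanged objects: compare top depth
t,d,ct=grab('top'); Y=cloud(d,ct); O=np.load('top0.npy'); df=np.abs(Y[...,2]-O[...,2])>.03; df=cv2.morphologyEx(df.astype(np.uint8),cv2.MORPH_OPEN,np.ones((4,4)))
n,l,st,ce=cv2.connectedComponentsWithStats(df)
for i in range(1,n): print('changed',st[i],np.nanmedian(O[l==i],0).round(3),np.nanmedian(Y[l==i],0).round(3))
E
```

```text
time: 31.8
tcp_pos: [0.4537, 0.018, 0.2048]
contact_force: [0.0, 0.3, 0.1]
opening: 0.446
time: 32.8
tcp_pos: [0.3901, -0.1783, 0.2737]
contact_force: [-0.5, -0.3, 0.5]
opening: 0.449
[365 154  34  76 833] [0.5   0.069 0.16 ] [-0.174 -0.014  0.985] 0.12 0.304
[330 215  11  31 260] [0.615 0.075 0.159] [ 0.169 -0.045  0.985] 0.121 0.204
scene 390 flap angle 113.43183033639185
wrist 2563 flap angle 114.57285975937498
changed [207 194  19  30 365] [0.575 0.067 0.126] [0.588 0.063 0.037]
changed [ 182  201   46   54 1064] [0.523 0.119 0.055] [0.526 0.104 0.159]
changed [228 218  12   6  61] [0.556 0.01  0.131] [ 0.57   0.02  -0.001]
changed [  178   263   275   157 20389] [ 0.103 -0.28   0.001] [ 0.203 -0.226  0.678]
changed [348 273  15  15 181] [ 0.37  -0.363  0.048] [ 0.371 -0.37  -0.   ]
changed [   0  331  157   89 6478] [0.177 0.306 0.742] [0.055 0.593 0.054]
```

Both tools stand in the box and lean about 10° outward. The flap is at its stop and the robot is clear.

```bash
python3 -c "
from workcell import bot
print(bot.job_done())"
```

```text
the job is handed in; nothing more can be done
None
```

The job is handed in at about 33 s of robot time. The flap is open at its stop, the masher stands in the far compartment and the churner in the near one, both handle down and resting on the floor. Both lean about 10° against the walls, and a before-and-after depth check of the top view showed nothing else displaced where it wasn't hidden by the arm.

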